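# Hang the brass test weight on the spring balance

## Task

For the balance check, pick up the brass test weight by its black tab, put its eye on the sprung hook of the spring balance, and lower it slowly until the hook alone carries it before you let go, so that the hook never snaps down, springs up or hits its lower stop. Leave the weight hanging still and untouched on the hook, and leave the steel weight, the blue-capped bottle and the petri dishes as they are.

Things in the scene. Friction and masses are not known exactly. Their poses are not given: they have to be found in the camera images.
- balance_stand: Spring balance, fixed, yaw within 0.3: grey base plate (x -50 to +140 mm, 130 wide, top at z 18); column at x = +110 mm of two guide rods and a cross head, 78 wide, 280 tall (286 with its brass knob), with a white scale plate out to y = +67. Origin on the worktop straight under the hook's seat. x points from the hook's free tip to the column, z up; the hook is open toward -x.
- hook_seat (a point): Lowest point of the dip in the hook, on top of its wire, where the eye must hang; 225 mm above the worktop when unloaded, goes down with the hook. Axes as the stand. Steel wire 7 mm thick; its top rises from here to 15 mm above the seat at x = +35 mm and 18 mm at the blue carriage (front at x = +91 mm with its collar, 74 wide); its lowest point is 7 mm under the seat.
- hook_tip (a point): Centre of the hook's free ball tip (9 mm diameter): 22 mm from the seat toward -x of the stand and 8 mm above it, so its top is 12.5 mm above the seat.
- balance_hook (a joint): How far the hook has dipped (m): 0 unloaded, against its upper stop; grows downward to 0.105 at the lower stop. Vertical spring: it starts to dip at about 0.3 N and dips 1 mm for each further 0.11 N (110 N/m); it is lightly damped and bobs for about 2 s when disturbed. It is delicate: it must never move faster than 0.07 m/s, whether pushed, let go or bobbing.
- brass_weight: The weight to hang: brass-coloured cylinder, 48 mm diameter, with a steel wire eye and a black flat grip tab on top; 128 mm tall in all, cylinder with collar up to z = 44. Origin at the centre of its underside, z up; stands with yaw within 0.5. Its mass is not known beforehand and differs each time (under 1 kg; centre of mass low on the axis).
- brass_eye (a point): Underside of the apex of the brass weight's eye, on its axis 90 mm above its underside; this rests on the hook's seat. Eye: 6 mm wire in the plane x = 0 of the weight, uprights at y = +-19 mm up to z = 68, from there sloping to the apex; the opening faces along x, 32 mm wide, 46 high (z = 44 to 90).
- brass_tab (a point): Centre of the black grip tab, 111 mm above the weight's underside: 12 mm thick along y, 22 mm along x, z = 94 to 128. Grip it across y, with the fingertips no lower than 97 mm above the underside.
- steel_weight: Weight of the same shape and size but with a silver steel cylinder; must stay where it is. It and the brass one may have changed places. Origin at the centre of its underside.
- bottle_100: Bystander: clear bottle with blue screw cap, 54 mm diameter, 100 mm tall; origin at the centre of its underside.
- petri_1: Bystander: loose petri dish, 60 mm diameter, 16 mm tall; origin at the centre of its underside. (The second dish farther back is fixed.)
Things that resemble listed ones, but are neither listed nor needed, are in the scene too. Several things look just like the brass_weight: the one meant starts farthest to the robot's left.

How it is judged:
By the outcome, as a careful person would: the job done as asked, in the order asked, and still so for the second after the job is handed in, with the robot touching nothing.
It also fails if it takes over 64 s, if anything falls off the work surface, if the arm or the gripper's body presses on something with over 40 N, if the wrist force passes 120 N, or if a joint passes its speed limit or range.

## Robot

A 7-joint arm with a two-finger parallel gripper is mounted at the origin on a cart in front of the work surface, level with it; the furniture and walls round the work are solid. World frame = base frame: x ahead of the robot, y to its left, z up, the work surface at z = 0. Lengths are in m, angles in rad, forces in N, time in s.
With the tool pointing down it reaches from about 0.35 to 0.9 m from the base axis. Payload 8.1 kg.
Tool frame: the origin (TCP) lies midway between the tips of the shut fingers; the grasp point (between the pads) lies 19 mm behind it; z points along the fingers, y is the direction in which the jaws open and shut (so a half turn about z gives the same grasp; the last joint's range is limited). The gripper opens to 92 mm and grips with 3 to 60 N. Pads are 19 mm wide; open, the fingers measure 130 mm over their backs; the gripper's body (75 mm by 190 mm) begins 47 mm behind the grasp point.
Start: joints at [-1.421, 0.434, 0.025, 1.573, -0.012, 1.134, -0.075], TCP at [0.156, 0.605, 0.194] pointing down, gripper open.
Joint ranges: [-2.62, 2.62], [-0.44, 2.09], [-1.27, 1.32], [0.08, 2.57], [-1.32, 4.46], [0.12, 2], [-2.74, 2.74]. Speed limits (rad/s): [2.22, 2.22, 3.01, 3.01, 3.14, 3.14, 3.14].

## Interface

Orientations are given as a rotation vector (axis times angle).
In Python, from cell import monitor, get_image, get_calibration, workorder, look_for, masks_of gives the robot as it stands.
- The arm moves only by the shell command python3 -m crank 'ROWS' [FORCE]. ROWS is JSON, a list of rows, each a list of 3 entries, a list of its own where there are three numbers: the shift along the tool's x, y, z in cm, then the turn about the tool's z in degrees, then the closure in counts, from 0 (fully open) to 255 (shut). A call has 1 to 5 rows; each row shifts and turns the commanded pose from where the row before left it, along the tool's axes as they then stand; what a row does not reach is not made up. A row lasts 1/10 s, in which the tool goes at most 50 mm and 8.59 degrees, less where a joint would pass 70% of its speed; a pose out of reach is approached as far as the arm can. A call with a gripper value outside its range is refused whole. The fingers move at their own pace and stop on an object; FORCE is the grip in N (left out, the last holds). Time passes only in rows, so rows that do not move let the fingers close. It gives the time, the measured TCP pose, the force and the opening at its end, in the units of the state.
- monitor.observe(): the state, without advancing time (a new reading comes with each control period).
- get_image(name): name is "side" or "top" or "wrist"; returns (picture, depth): 480x640x3 uint8, red, green, blue; 480x640 float32, m along the optical axis (not along the pixel's ray), 0 where there is no reading.
- get_calibration(name): a dict with "fx", "fy", "cx", "cy" (pixels), "R" (3x3) and "t" (3): a world point X has camera coordinates R X + t. Camera axes: x right, y down, z forward; pixel columns grow to the right and rows downward; lengths in m; the calibration is good to about 2 mm. The wrist camera is an equidistant fisheye: a pixel r from the principal point sees the ray r / f radians off the axis. A picture is of the moment at which its call begins: read the wrist's pose just before it. get_calibration takes no time and is no camera call; for the wrist camera it gives the pose at the moment of the call.
- workorder.sign_off(): hands the job in, once; it reports no verdict.
Trained networks look in the newest picture that a camera, given by its name, has taken for a name from the list of things; names that differ only in an ending like _2 or _b are one class to them, and where a whole thing is asked for, a point or a joint stands for the part that bears it (a point fixed in the world has none). Each returns a list of dicts, best first, with "score" (0 to 1); they miss things now and then, are a little off and sometimes report something else, mostly with a low value. They report only what shows in the picture. A call takes as long as a camera call. They do not tell look-alikes from the thing itself.
- look_for(label, camera): "location" ([x, y, z] in m, in world coordinates, good to about 4 mm: the middle of the surface that is visible of it).
- masks_of(label, camera): "region" (480x640 bool, what is visible of it).
The state is a dict: "clock": time; "joints": joint angles; "dq": joint speeds; "joint_efforts": joint torques, N m; "position": TCP position; "ee_rot": TCP orientation; "force": force on the tool from outside, world axes, zero at the start; "ft_torque": the same for the moment, N m; "width": opening from 0.0 (shut) to 1.0 (fully open).
Only numpy, scipy, OpenCV 4.12 (cv2) and the standard library are available. Lean on these libraries where they do the work, as an engineer would, in place of code of your own. Each camera call takes 0.05 s, during which the arm holds its last target.

## Working session

There is one attempt and no reset: what is moved stays moved. The work goes in short steps, Python scripts to look and compute and a shell command to move; the robot and the scene stay as the last step left them, time stands still between calls to the robot, and variables do not carry over. Pictures are saved under pics/ and viewed, and the job is handed in when it is done.

```bash
ls; mkdir -p pics; python3 - <<'E'
from cell import monitor,get_image,get_calibration,look_for
import cv2
s=monitor.observe()
for k in s: print(k,s[k])
for c in ("top","side"):
    im,d=get_image(c); cv2.imwrite(f"pics/{c}0.png",im[...,::-1])
    for l in ("brass_weight","brass_tab","steel_weight","hook_tip","hook_seat","balance_stand"):
        print(c,l,[(round(r["score"],2),[round(float(v),3) for v in r["location"]]) for r in look_for(l,c)])
E
```

```text
pics
clock 0.0
joints [-1.42059858  0.43524463  0.02496111  1.57411993 -0.01162586  1.13399351
 -0.07513376]
dq [ 0.00022512  0.00034526 -0.00136146  0.00076235  0.00034305  0.00103831
 -0.00014618]
joint_efforts [ 7.88345769e-04 -6.67857170e+01  9.85405035e-01 -3.14460397e+01
 -6.05108030e-02  4.34252957e-02  1.83995967e-04]
position [0.1562217  0.60456281 0.19292259]
ee_rot [-3.96188334e-01 -3.11642315e+00  2.54160649e-03]
force [-0.44310257  0.10046666 -0.04935156]
ft_torque [-0.08006306 -0.00784801 -0.0155691 ]
width 0.9964629374190337
top brass_weight [(0.81, [0.52, -0.38, 0.042]), (0.51, [0.602, -0.373, 0.039]), (0.46, [0.508, -0.298, 0.04])]
top brass_tab [(0.61, [0.598, -0.37, 0.039]), (0.56, [0.509, -0.296, 0.038]), (0.49, [0.521, -0.384, 0.034])]
top steel_weight [(0.82, [0.526, 0.333, 0.042])]
top hook_tip [(0.52, [0.564, -0.04, 0.237])]
top hook_seat [(0.74, [0.508, -0.299, 0.038]), (0.65, [0.56, -0.038, 0.244])]
top balance_stand [(0.67, [0.577, -0.042, 0.02])]
side brass_weight [(0.87, [0.597, -0.386, 0.041]), (0.86, [0.505, -0.315, 0.04]), (0.8, [0.514, -0.4, 0.039])]
side brass_tab [(0.7, [0.519, -0.401, 0.038]), (0.66, [0.595, -0.388, 0.037]), (0.55, [0.502, -0.311, 0.04])]
side steel_weight [(0.55, [0.523, 0.331, 0.04])]
side hook_tip [(0.76, [0.616, -0.056, 0.24])]
side hook_seat [(0.51, [0.613, -0.053, 0.239])]
side balance_stand [(0.6, [0.608, -0.065, 0.016])]
```

View pics/top0.png

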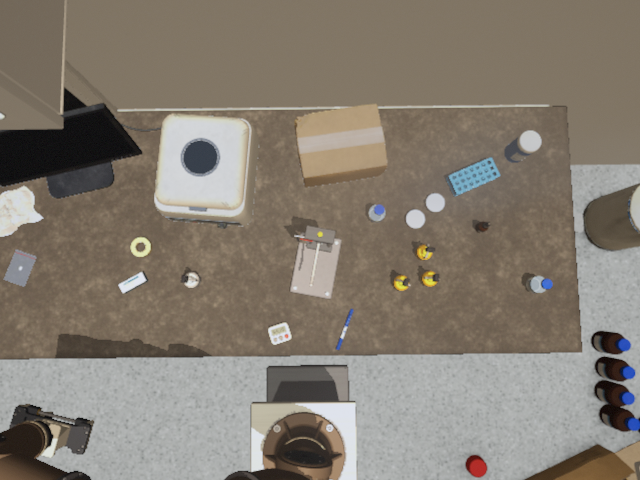

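View pics/side0.png

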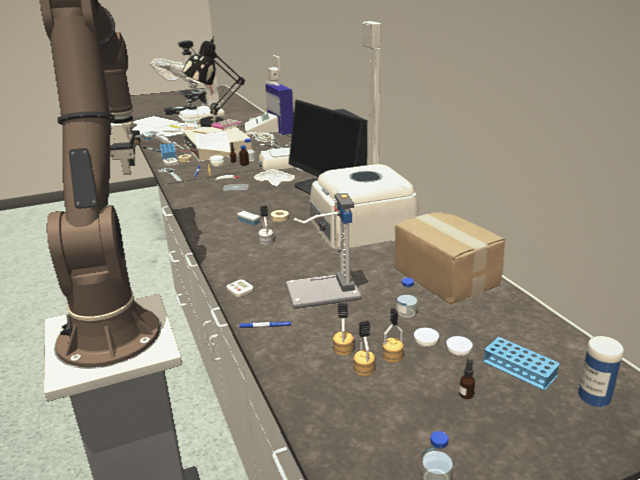

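```bash
cat > h.py <<'E'
import numpy as np,cv2
from cell import monitor,get_image,get_calibration,look_for,masks_of
from scipy.spatial.transform import Rotation as Ro
def cloud(c,im=None,d=None):
    k=get_calibration(c)
    if d is None: im,d=get_image(c)
    v,u=np.mgrid[0:480,0:640].astype(float)
    x=(u-k['cx'])/k['fx'];y=(v-k['cy'])/k['fy']
    if c=='wrist':
        r=np.hypot(x,y)+1e-9; s=np.tan(r)/r; s[r>1.4]=0; x=x*s;y=y*s
    P=np.stack([x*d,y*d,d],-1)
    R=np.array(k['R']);t=np.array(k['t'])
    W=(P-t)@R
    W[d<=0]=np.nan
    return im,W
def proj(c,X):
    k=get_calibration(c);p=np.array(k['R'])@np.array(X)+np.array(k['t'])
    if c=='wrist':
        r=np.hypot(p[0],p[1]);th=np.arctan2(r,p[2]);return k['cx']+k['fx']*th*p[0]/r,k['cy']+k['fy']*th*p[1]/r
    return k['cx']+k['fx']*p[0]/p[2],k['cy']+k['fy']*p[1]/p[2]
E
python3 - <<'E'
from h import *
np.set_printoptions(precision=4,suppress=True)
for c in("top","side"):
    im,W=cloud(c)
    print(c,get_calibration(c)['fx'])
    z=W[...,2]
    # brass region
    for nm,(x0,x1,y0,y1) in dict(A=(.46,.56,-.34,-.25),steel=(.45,.6,.27,.4)).items():
        m=(W[...,0]>x0)&(W[...,0]<x1)&(W[...,1]>y0)&(W[...,1]<y1)
        for a,b in((.035,.05),(.09,.125),(.12,.14)):
            q=W[m&(z>a)&(z<b)]; print(nm,a,len(q),q.mean(0) if len(q) else '', q.min(0) if len(q) else '', q.max(0) if len(q) else '')
    m=(W[...,0]>.45)&(W[...,0]<.8)&(W[...,1]>-.2)&(W[...,1]<.1)&(z>.2)
    q=W[m]; q=q[np.argsort(q[:,0])]; print(len(q)); print(q[:200:4] )
    g=(W[...,0]>.45)&(W[...,0]<.8)&(W[...,1]>-.2)&(W[...,1]<.1)&(z>.01)&(z<.028)
    g=g&(cv2.erode(g.astype(np.uint8),np.ones((3,3)))>0)
    q=W[g][:,:2].astype(np.float32); print('plate',cv2.minAreaRect(q),len(q))
    s={'top':(270,200,190,110),'side':(270,180,160,200)}[c]
    x,y,w,h=s; cv2.imwrite(f"pics/{c}1.png",cv2.resize(im[y:y+h,x:x+w,::-1],None,fx=800/w if c=='top' else 3,fy=800/w if c=='top' else 3,interpolation=cv2.INTER_CUBIC))
E
```

```text
top 526.6973197799423
A 0.035 103 [ 0.5083 -0.3003  0.0403] [ 0.4868 -0.3209  0.0351] [ 0.5325 -0.2816  0.0492]
A 0.09 17 [ 0.5088 -0.3015  0.1116] [ 0.4971 -0.3092  0.091 ] [ 0.5203 -0.2968  0.1245]
A 0.12 34 [ 0.5083 -0.3045  0.1285] [ 0.4971 -0.312   0.1214] [ 0.52   -0.2961  0.1356]
steel 0.035 123 [0.5238 0.3317 0.0402] [0.5026 0.3122 0.0354] [0.5454 0.354  0.0484]
steel 0.09 22 [0.5244 0.3323 0.1137] [0.5154 0.3289 0.1002] [0.5335 0.3417 0.1246]
steel 0.12 34 [0.525  0.3355 0.1276] [0.5151 0.3286 0.1201] [0.5354 0.3417 0.1335]
582
[[ 0.4975 -0.0338  0.2343]
 [ 0.5001 -0.0285  0.2376]
 [ 0.5054 -0.0312  0.2396]
 [ 0.5084 -0.0365  0.2261]
 [ 0.5136 -0.0339  0.2304]
 [ 0.5164 -0.0339  0.2274]
 [ 0.5219 -0.0339  0.2249]
 [ 0.5246 -0.0393  0.2226]
 [ 0.5298 -0.0367  0.2268]
 [ 0.5326 -0.0367  0.2249]
 [ 0.5379 -0.0394  0.225 ]
 [ 0.5405 -0.0368  0.2274]
 [ 0.5455 -0.0422  0.2346]
 [ 0.5505 -0.0423  0.2405]
 [ 0.5532 -0.045   0.2387]
 [ 0.5562 -0.045   0.2332]
 [ 0.5611 -0.0424  0.2416]
 [ 0.5662 -0.0452  0.2446]
 [ 0.5694 -0.0479  0.2369]
 [ 0.5723 -0.0425  0.2345]
 [ 0.5772 -0.0479
[... 2223 characters left out ...]
-0.0521  0.2404]
 [ 0.6031 -0.0443  0.2395]
 [ 0.6051 -0.0854  0.269 ]
 [ 0.6061 -0.0834  0.2764]
 [ 0.6062 -0.0893  0.2786]
 [ 0.6066 -0.0759  0.2679]
 [ 0.6077 -0.074   0.281 ]
 [ 0.6082 -0.0662  0.2696]
 [ 0.6085 -0.0891  0.2332]
 [ 0.6091 -0.0893  0.2781]
 [ 0.6091 -0.0882  0.2469]
 [ 0.6097 -0.093   0.2402]
 [ 0.6098 -0.0868  0.2519]
 [ 0.6102 -0.0926  0.268 ]
 [ 0.6105 -0.0789  0.2401]
 [ 0.6106 -0.079   0.2515]
 [ 0.6108 -0.0841  0.2279]
 [ 0.611  -0.0591  0.2437]
 [ 0.6112 -0.0775  0.2451]
 [ 0.6114 -0.0768  0.2363]
 [ 0.6117 -0.0577  0.2488]
 [ 0.6119 -0.0893  0.2803]]
plate ((0.563008189201355, -0.0460963100194931), (0.1328616440296173, 0.18422231078147888), 79.46805572509766) 1275
```

View pics/top1.png

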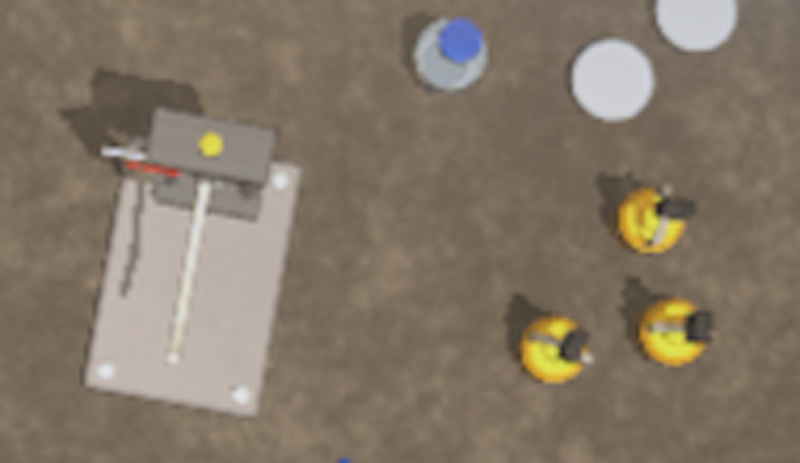

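View pics/side1.png

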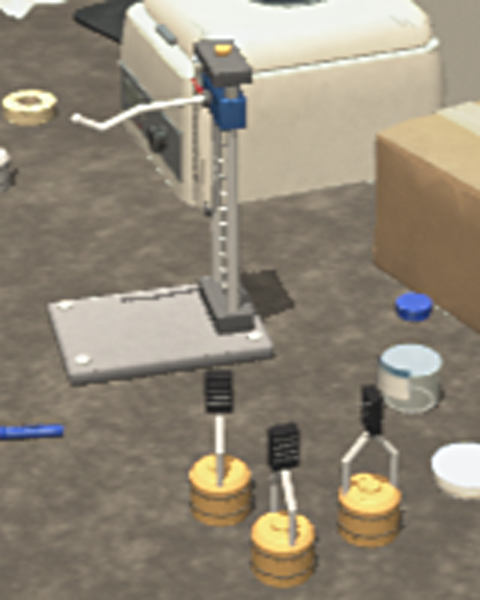

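```bash
python3 -m crank '[[[-2,0,-4],0,0],[[-2.5,0,-4],0,0],[[-3,-2,-3],0,0],[[-3,-3,-2],0,0],[[-3,-4,-1],0,0]]'
```

```text
clock: 1.3
position: [0.2655, 0.4852, 0.3354]
ee_rot: [0.396, 3.116, 0.005]
force: [0.7, 0.4, 0.8]
width: 1.001
```

```bash
python3 -m crank '[[[-3,-4,0],0,0],[[-3,-4,0],0,0],[[-3,-4,0],0,0],[[-3,-4,0],0,0],[[-3,-4,0],0,0]]'
```

```text
clock: 1.8
position: [0.3598, 0.2519, 0.3338]
ee_rot: [0.396, 3.116, 0.001]
force: [0.8, 0.1, 0.5]
width: 1.001
```

```bash
python3 -m crank '[[[-2.4,-4.2,0],0,0],[[-2.4,-4.2,0],0,0],[[-2.4,-4.2,0],0,0],[[-2.4,-4.2,0],0,0],[[-2.4,-4.2,0],0,0]]'
```

```text
clock: 2.3
position: [0.4231, 0.0186, 0.3339]
ee_rot: [0.396, 3.116, 0.001]
force: [1.2, 0.1, 0.4]
width: 1.001
```

```bash
python3 -m crank '[[[-2.4,-4.2,0],0,0],[[-2.4,-4.2,0],0,0],[[-2.4,-4.2,0],0,0],[[-2.4,-4.2,0],0,0],[[-2.4,-4.2,0],0,0]]'
```

```text
clock: 2.8
position: [0.487, -0.2145, 0.3339]
ee_rot: [0.394, 3.116, 0.001]
force: [1.2, 0.5, 0.4]
width: 0.998
```

```bash
python3 -m crank '[[[0,0,3],0,0],[[0,0,3],0,0],[[0,0,3],0,0],[[0,0,0],0,0]]'; python3 - <<'E'
from h import *
np.set_printoptions(precision=4,suppress=True)
s=monitor.observe();print(s['position'],s['ee_rot'],s['clock'])
im,W=cloud("wrist");cv2.imwrite("pics/w0.png",im[...,::-1])
for p in([.507,-.306,.128],):print(proj("wrist",p))
z=W[...,2]
m=(W[...,0]>.46)&(W[...,0]<.56)&(W[...,1]>-.35)&(W[...,1]<-.25)
for a,b in((.035,.05),(.05,.09),(.115,.14)):
    q=W[m&(z>a)&(z<b)]; print(a,len(q),q.mean(0),q.min(0),q.max(0),cv2.minAreaRect(q[:,:2].astype(np.float32)) if len(q)>3 else 0)
E
```

```text
clock: 3.2
position: [0.4845, -0.2116, 0.2404]
ee_rot: [-0.396, -3.111, -0.001]
force: [-0.4, -0.3, 0.3]
width: 1.003
[ 0.4845 -0.2116  0.2404] [-0.3957 -3.1106 -0.0014] 3.2
(np.float64(230.65374077390152), np.float64(268.74239930187446))
0.035 997 [ 0.5054 -0.2995  0.0409] [ 0.4869 -0.3249  0.035 ] [ 0.5332 -0.2788  0.0496] ((0.5086334943771362, -0.30056309700012207), (0.04657495766878128, 0.0434265173971653), 40.9481315612793)
0.05 235 [ 0.5098 -0.2999  0.0733] [ 0.4988 -0.3225  0.05  ] [ 0.5204 -0.2818  0.09  ] ((0.5096322298049927, -0.3020908832550049), (0.0442507304251194, 0.006392952054738998), 64.90440368652344)
0.115 375 [ 0.5081 -0.3007  0.1264] [ 0.4982 -0.3093  0.115 ] [ 0.5213 -0.2933  0.1303] ((0.5096493363380432, -0.3023098409175873), (0.01268052775412798, 0.022290168330073357), 68.7423095703125)
```

```bash
python3 -m crank '[[[-2.3,-4,0],0,0],[[-2.3,-4.1,0],0,0],[[0,0,0],8,0],[[0,0,2],0,0],[[0,0,0],0,0]]'; python3 - <<'E'
from h import *
np.set_printoptions(precision=4,suppress=True)
s=monitor.observe();print(s['position'],s['ee_rot'],s['clock'],Ro.from_rotvec(s['ee_rot']).as_matrix())
im,W=cloud("wrist");cv2.imwrite("pics/w1.png",im[...,::-1])
z=W[...,2]
m=(W[...,0]>.46)&(W[...,0]<.56)&(W[...,1]>-.35)&(W[...,1]<-.25)
for a,b in((.035,.05),(.05,.085),(.115,.14)):
    q=W[m&(z>a)&(z<b)]; print(a,len(q),q.mean(0),q.min(0),q.max(0),cv2.minAreaRect(q[:,:2].astype(np.float32)) if len(q)>3 else 0)
    mm=(m&(z>a)&(z<b)).astype(np.uint8)
E
```

```text
clock: 3.75
position: [0.5109, -0.3025, 0.2235]
ee_rot: [-0.612, -3.08, -0.0]
force: [0.5, 0.3, -0.2]
width: 1.002
[ 0.5109 -0.3025  0.2235] [-0.6121 -3.0804 -0.0004] 3.75 [[-0.924   0.3823 -0.0009]
 [ 0.3823  0.924   0.0004]
 [ 0.001   0.     -1.    ]]
0.035 997 [ 0.5039 -0.3001  0.0404] [ 0.4866 -0.3259  0.035 ] [ 0.5331 -0.2799  0.0493] ((0.5085999965667725, -0.3028644323348999), (0.045877113938331604, 0.044316720217466354), 67.71223449707031)
0.05 201 [ 0.5091 -0.3024  0.0733] [ 0.4987 -0.3227  0.0506] [ 0.5209 -0.2822  0.0848] ((0.5101587772369385, -0.30225512385368347), (0.04389739781618118, 0.006633679382503033), 65.09188079833984)
0.115 454 [ 0.509  -0.3019  0.1278] [ 0.4982 -0.3116  0.1157] [ 0.5216 -0.2929  0.1305] ((0.5101215243339539, -0.3023577928543091), (0.012218545190989971, 0.02247980609536171), 67.32080078125)
```

View pics/w1.png

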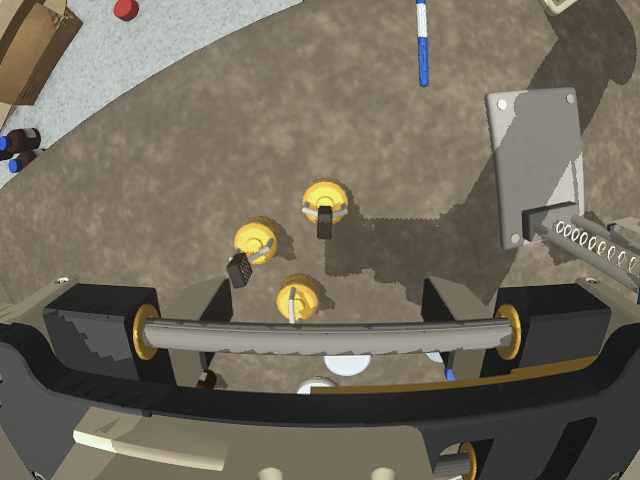

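```bash
python3 -m crank '[[[0.1,0,0],1.5,140],[[0,0,2],0,140],[[0,0,2],0,140],[[0,0,1.5],0,140],[[0,0,0],0,140]]' 30; python3 - <<'E'
from h import *
np.set_printoptions(precision=4,suppress=True)
s=monitor.observe();print(s['position'],s['ee_rot'],s['clock'])
im,W=cloud("wrist");cv2.imwrite("pics/w2.png",im[...,::-1])
z=W[...,2]
m=(W[...,0]>.46)&(W[...,0]<.56)&(W[...,1]>-.35)&(W[...,1]<-.25)
q=W[m&(z>.115)&(z<.14)]; print(len(q),cv2.minAreaRect(q[:,:2].astype(np.float32)))
E
```

```text
clock: 4.3
position: [0.5095, -0.3013, 0.1676]
ee_rot: [-0.652, -3.071, -0.001]
force: [0.1, -0.3, -0.1]
width: 0.612
[ 0.5095 -0.3013  0.1676] [-0.652  -3.0711 -0.0013] 4.3
685 ((0.50951087474823, -0.3025283217430115), (0.012870244681835175, 0.022169776260852814), 65.83058166503906)
```

View pics/w2.png

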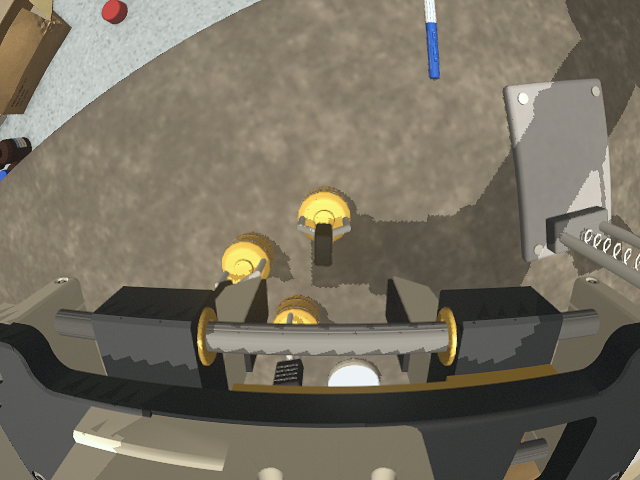

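```bash
python3 -m crank '[[[0,0,0],0,140],[[0,-0.1,2],0,140],[[0,0,2],0,140],[[0,0,1.8],0,140],[[0,0,1],0,140]]'
```

```text
clock: 4.85
position: [0.5098, -0.3032, 0.1002]
ee_rot: [0.653, 3.073, 0.0]
force: [-0.5, -1.3, 0.1]
width: 0.452
```

```bash
python3 -m crank '[[[0,0,0],0,140],[[0,0,0],0,190],[[0,0,0],0,255],[[0,0,0],0,255],[[0,0,0],0,255]]' 30
```

```text
clock: 5.35
position: [0.5099, -0.3033, 0.1011]
ee_rot: [0.653, 3.072, -0.0]
force: [-0.8, 1.0, 0.0]
width: 0.155
```

```bash
python3 -m crank '[[[0,0,0],0,255],[[0,0,0],0,255],[[0,0,-0.5],0,255],[[0,0,-2],0,255],[[0,0,-2.5],0,255]]' 30
```

```text
clock: 5.85
position: [0.5089, -0.3028, 0.1506]
ee_rot: [-0.653, -3.071, -0.0]
force: [0.3, 0.4, -0.2]
width: 0.001
```

```bash
python3 -m crank '[[[0,0,-3],0,255],[[0,0,-4],0,255],[[0,0,-4],0,255],[[0,0,-3],0,255],[[0,0,-3],0,255]]' 30
```

```text
clock: 6.35
position: [0.5094, -0.3033, 0.3226]
ee_rot: [0.653, 3.072, -0.0]
force: [-0.0, -0.3, -1.7]
width: 0.004
```

```bash
python3 - <<'E'
from h import *
np.set_printoptions(precision=4,suppress=True)
for c in("wrist","side"):
    im,W=cloud(c);cv2.imwrite(f"pics/{c}3.png",im[...,::-1])
    z=W[...,2]
    m=(W[...,0]>.46)&(W[...,0]<.56)&(W[...,1]>-.35)&(W[...,1]<-.25)
    for a,b in((.035,.05),(.05,.085),(.115,.14)):
        q=W[m&(z>a)&(z<b)]; print(a,len(q),cv2.minAreaRect(q[:,:2].astype(np.float32)) if len(q)>3 else 0)
E
```

```text
0.035 639 ((0.5086638927459717, -0.3015457093715668), (0.045806292444467545, 0.043400853872299194), 64.62407684326172)
0.05 112 ((0.5103403925895691, -0.3026294410228729), (0.043061763048172, 0.006513976491987705), 65.27596282958984)
0.115 274 ((0.5096314549446106, -0.3025461733341217), (0.012915416620671749, 0.0212650615721941), 66.00108337402344)
0.035 167 ((0.5072790384292603, -0.3086557984352112), (0.04086428880691528, 0.04503311216831207), 87.81212615966797)
0.05 34 ((0.4993966221809387, -0.31952500343322754), (0.018385762348771095, 0.004693781957030296), 64.7066421508789)
0.115 68 ((0.5063905119895935, -0.30590179562568665), (0.017222413793206215, 0.01852094940841198), 64.82305145263672)
```

View pics/wrist3.png

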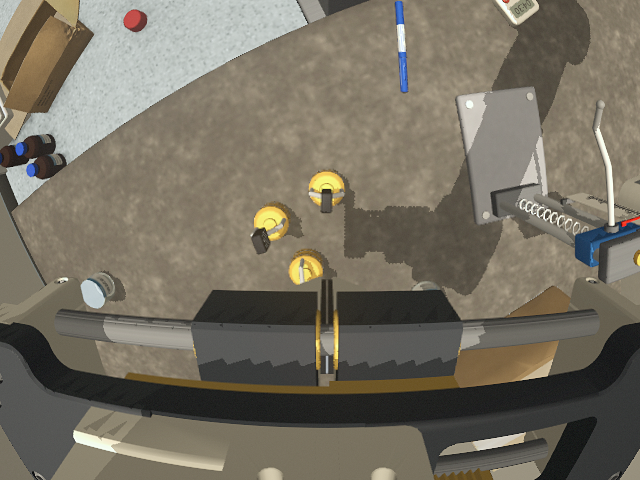

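View pics/side3.png

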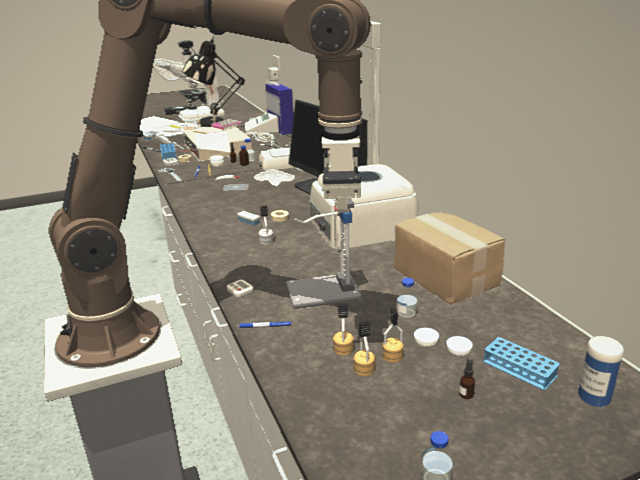

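```bash
python3 -m crank '[[[0,0,3],0,120],[[0,0,3],0,120],[[0,0,3],0,120],[[0,0,3],0,120],[[0,0,3],0,120]]' 45; python3 - <<'E'
from h import *
s=monitor.observe();print(s['position'],s['width'])
im,W=cloud("wrist");cv2.imwrite("pics/w4.png",im[...,::-1])
print(proj("wrist",s['position']),proj("wrist",[.5096,-.3025,.128]))
E
```

```text
clock: 6.95
position: [0.5092, -0.303, 0.1691]
ee_rot: [-0.653, -3.073, -0.0]
force: [0.1, -0.0, 0.7]
width: 0.39
[ 0.50918507 -0.30295505  0.1691246 ] 0.3901515433000689
(np.float64(322.2511897762769), np.float64(278.6974257983399)) (np.float64(323.87051795292825), np.float64(254.72043135905582))
```

View pics/w4.png

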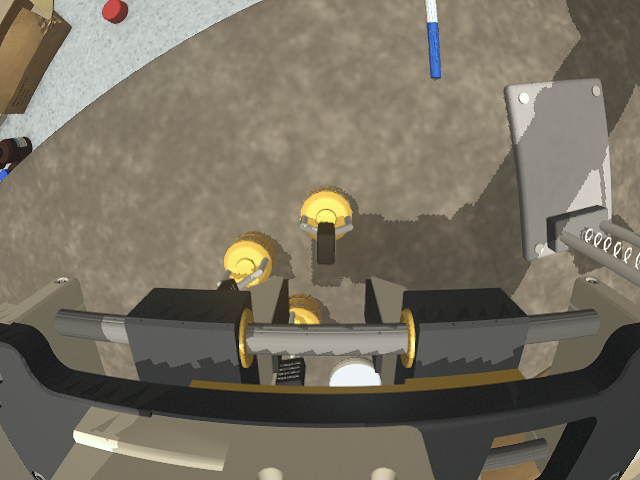

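```bash
python3 -m crank '[[[0,0,2],0,120],[[0,0,2],0,120],[[0,0,2],0,120],[[0,0,1],0,120],[[0,0,0],0,200]]' 45
```

```text
clock: 7.5
position: [0.5089, -0.3027, 0.0998]
ee_rot: [-0.653, -3.071, -0.001]
force: [0.2, -0.4, 0.3]
width: 0.485
```

```bash
python3 -m crank '[[[0,0,0],0,255],[[0,0,0],0,255],[[0,0,0],0,255],[[0,0,0],0,255],[[0,0,0],0,255]]' 45; python3 - <<'E'
from h import *
im,W=cloud("wrist");cv2.imwrite("pics/w5.png",im[...,::-1])
E
```

```text
clock: 8.0
position: [0.5097, -0.3032, 0.1008]
ee_rot: [0.653, 3.073, 0.0]
force: [-1.2, 0.9, 0.5]
width: 0.06
```

View pics/w5.png

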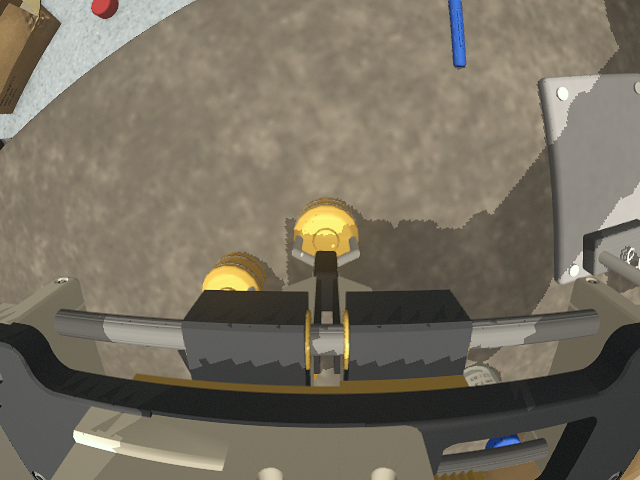

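```bash
python3 -m crank '[[[0,0,0],0,255],[[0,0,0],0,255]]' 45;  python3 - <<'E'
from h import *
im,W=cloud("wrist");cv2.imwrite("pics/w6.png",im[...,::-1])
s=monitor.observe();print(s['width'],s['force'])
z=W[...,2]
m=(W[...,0]>.46)&(W[...,0]<.56)&(W[...,1]>-.35)&(W[...,1]<-.25)
for a,b in((.035,.05),(.05,.085),(.1,.115),(.115,.14),(.14,.2)):
        q=W[m&(z>a)&(z<b)]; print(a,len(q),cv2.minAreaRect(q[:,:2].astype(np.float32)) if len(q)>3 else 0)
E
```

```text
clock: 8.25
position: [0.5096, -0.3032, 0.1005]
ee_rot: [0.653, 3.073, 0.0]
force: [0.1, 0.2, 0.6]
width: 0.01
0.004898625439789549 [-0.1486903  -0.19616274  0.43265904]
0.035 2342 ((0.5050145983695984, -0.3004845678806305), (0.047105953097343445, 0.03510583937168121), 67.24705505371094)
0.05 522 ((0.50989830493927, -0.30228137969970703), (0.04339393228292465, 0.006370987743139267), 64.8577651977539)
0.1 220 ((0.5016300082206726, -0.29869428277015686), (0.012630010955035686, 0.004439851734787226), 62.083168029785156)
0.115 519 ((0.5021145343780518, -0.2972746789455414), (0.018378375098109245, 0.004533893428742886), 63.60631561279297)
0.14 1433 ((0.5096729397773743, -0.30147767066955566), (0.03282751142978668, 0.02226828970015049), 66.25218200683594)
```

View pics/w6.png

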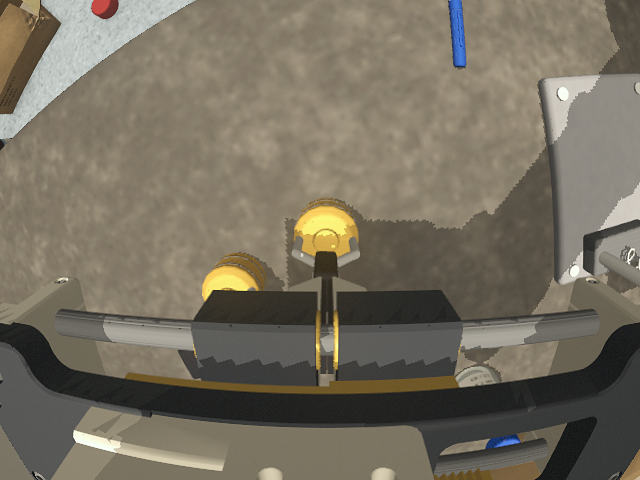

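```bash
python3 - <<'E'
from h import *
np.set_printoptions(precision=4,suppress=True)
k=get_calibration("wrist");print(-np.array(k['R']).T@np.array(k['t']),k)
im,W=cloud("wrist")
for v in range(220,400,6): print(v,[im[v,u].tolist() for u in(326,)],W[v,326],W[v,316],W[v,336])
cv2.imwrite("pics/w7.png",cv2.resize(im[200:400,240:420,::-1],None,fx=4,fy=3,interpolation=cv2.INTER_CUBIC))
E
```

```text
[ 0.4403 -0.2705  0.2924] {'fx': 371.64829954431775, 'fy': 371.64829954431775, 'cx': 326.53253522803635, 'cy': 236.74174319973338, 'R': array([[ 0.4069,  0.9135, -0.0006],
       [ 0.8761, -0.39  ,  0.2835],
       [ 0.2587, -0.1159, -0.959 ]]), 't': array([ 0.0682, -0.5742,  0.1351])}
220 [[251, 245, 123]] [ 0.4972 -0.2965  0.0394] [ 0.494  -0.3026  0.0411] [ 0.4997 -0.2899  0.041 ]
226 [[251, 244, 122]] [ 0.5007 -0.298   0.0415] [ 0.4982 -0.3046  0.0401] [ 0.5035 -0.2916  0.0418]
232 [[252, 244, 122]] [ 0.5039 -0.2994  0.0445] [ 0.5022 -0.3064  0.0402] [ 0.5078 -0.2935  0.0404]
238 [[218, 178, 78]] [ 0.5078 -0.3012  0.0447] [ 0.5049 -0.3075  0.0449] [ 0.5107 -0.2948  0.0445]
244 [[215, 174, 78]] [ 0.512  -0.303   0.0441] [ 0.5094 -0.3096  0.0433] [ 0.5147 -0.2966  0.0448]
250 [[210, 168, 76]] [ 0.5156 -0.3046  0.0457] [ 0.514  -0.3117  0.0413] [ 0.5192 -0.2985  0.0433]
256 [[57, 47, 27]] [ 0.5008 -0.2979  0.1044] [ 0.4989 -0.303   0.1034] [ 0.5045 -0.2935  0.0998]
262 [[56, 47, 33]] [ 0.4999 -0.2975  0.1162] [ 0.4987 -0.3025  0.1137] [ 0.5033 -0.2934  0.1124]
268 [[58, 48, 31]] [ 0
[... 1428 characters left out ...]
883  0.2211]
358 [[80, 75, 64]] [ 0.5131 -0.3032  0.1791] [ 0.4852 -0.2932  0.2211] [ 0.4865 -0.2888  0.222 ]
364 [[81, 74, 64]] [ 0.5155 -0.3043  0.1793] [ 0.4866 -0.2939  0.2214] [ 0.489  -0.2898  0.2206]
370 [[107, 101, 88]] [ 0.5179 -0.3054  0.1796] [ 0.4908 -0.2959  0.2175] [ 0.4982 -0.2935  0.2099]
376 [[144, 132, 113]] [ 0.6475 -0.3636  0.0011] [ 0.4914 -0.2962  0.2191] [ 0.5004 -0.2945  0.2095]
382 [[135, 125, 108]] [ 0.6544 -0.3667  0.0011] [ 0.493  -0.2969  0.2194] [ 0.4914 -0.291   0.2241]
388 [[112, 88, 41]] [ 0.4899 -0.2928  0.2271] [ 0.4894 -0.295   0.2266] [ 0.4913 -0.291   0.2265]
394 [[54, 47, 35]] [ 0.4872 -0.2916  0.2327] [ 0.4858 -0.2932  0.2334] [ 0.4875 -0.2895  0.2334]
```

View pics/w7.png

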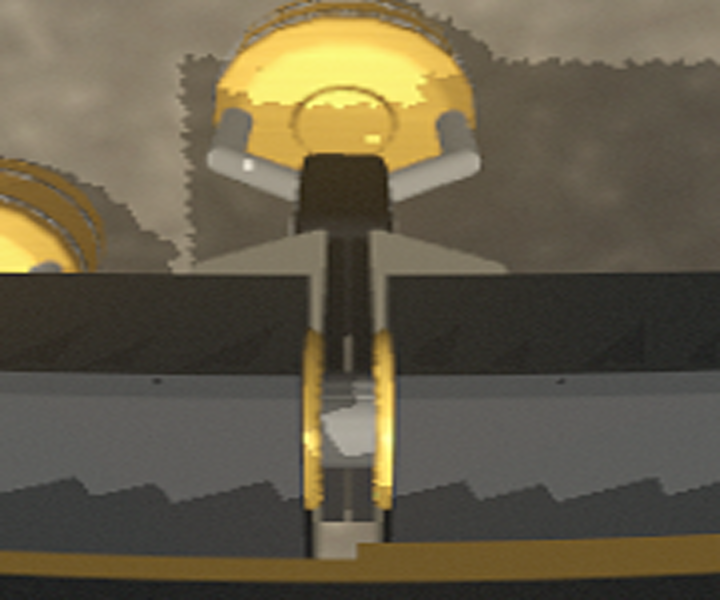

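```bash
python3 - <<'E'
from h import *
np.set_printoptions(precision=4,suppress=True)
im,W=cloud("side")
x,y=[int(a) for a in proj("side",[.51,-.303,.1])];print(x,y,proj("side",[.51,-.303,.13]))
cv2.imwrite("pics/s7.png",cv2.resize(im[y-110:y+60,x-90:x+90,::-1],None,fx=4,fy=3.5,interpolation=cv2.INTER_CUBIC))
for v in range(y-70,y+20,4): print(v,W[v,x],im[v,x])
E
```

```text
343 313 (np.float64(342.85711152068166), np.float64(302.7955503044535))
243 [ 0.4968 -0.337   0.3021] [23 22 25]
247 [ 0.4898 -0.3521  0.3011] [253 254 255]
251 [ 0.4886 -0.3542  0.293 ] [199 187 160]
255 [ 0.4907 -0.3495  0.2808] [198 185 159]
259 [ 0.4901 -0.3505  0.2719] [200 188 161]
263 [ 0.4897 -0.351   0.2626] [199 187 161]
267 [ 0.4894 -0.3514  0.2531] [198 186 159]
271 [ 0.4917 -0.3461  0.2402] [179 169 147]
275 [ 0.4829 -0.3651  0.2422] [83 82 80]
279 [ 0.4768 -0.3782  0.2409] [85 84 83]
283 [ 0.4702 -0.3924  0.2404] [51 51 51]
287 [ 0.4695 -0.3937  0.2317] [160 150 129]
291 [ 0.4754 -0.3803  0.2131] [156 147 127]
295 [ 0.4733 -0.3847  0.2063] [156 145 125]
299 [ 0.5041 -0.317   0.1498] [155 146 125]
303 [ 0.5106 -0.3024  0.1289] [65 62 55]
307 [ 0.5082 -0.3075  0.1217] [46 45 44]
311 [ 0.506  -0.3119  0.114 ] [42 41 39]
315 [ 0.5062 -0.3112  0.1025] [38 38 38]
319 [ 0.5058 -0.3118  0.092 ] [187 178 165]
323 [ 0.5033 -0.3169  0.0847] [182 174 161]
327 [ 0.5012 -0.3211  0.0768] [184 177 163]
331 [ 0.5009 -0.3214  0.0659] [139 135 127]
```

View pics/s7.png

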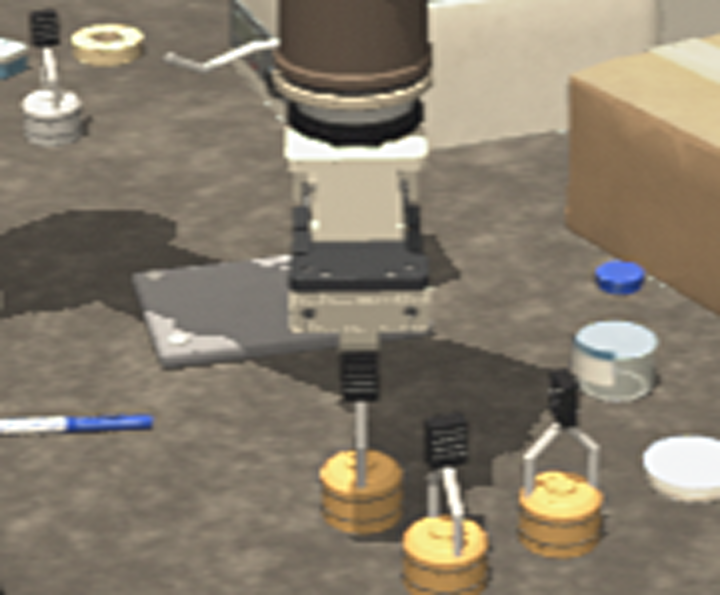

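```bash
python3 -m crank '[[[0,0,0],0,120],[[0,0,0],0,120],[[0,0,0],0,120],[[0,0,0],0,120],[[0,0,0],0,120]]' 45
```

```text
clock: 8.9
position: [0.5096, -0.3032, 0.1005]
ee_rot: [0.653, 3.073, 0.0]
force: [0.5, 0.1, -0.4]
width: 0.385
```

```bash
python3 -m crank '[[[0,0,0.5],0,120],[[0,0,0.5],0,120],[[0,0,0.5],0,120],[[0,0,0.5],0,120],[[0,0,0],0,120]]' 45;  python3 - <<'E'
from h import *
im,W=cloud("wrist");cv2.imwrite("pics/w8.png",cv2.resize(im[180:400,220:440,::-1],None,fx=3,fy=2.7,interpolation=cv2.INTER_CUBIC))
s=monitor.observe();print(s['width'],s['force'])
im,W=cloud("side")
x,y=343,313
cv2.imwrite("pics/s8.png",cv2.resize(im[y-90:y+60,x-70:x+70,::-1],None,fx=5,fy=4,interpolation=cv2.INTER_CUBIC))
E
```

```text
clock: 9.4
position: [0.5091, -0.3028, 0.0796]
ee_rot: [-0.653, -3.072, -0.001]
force: [0.6, -0.2, 0.4]
width: 0.529
0.5285676249474969 [-0.26371868  0.36960279  0.4755805 ]
```

View pics/w8.png

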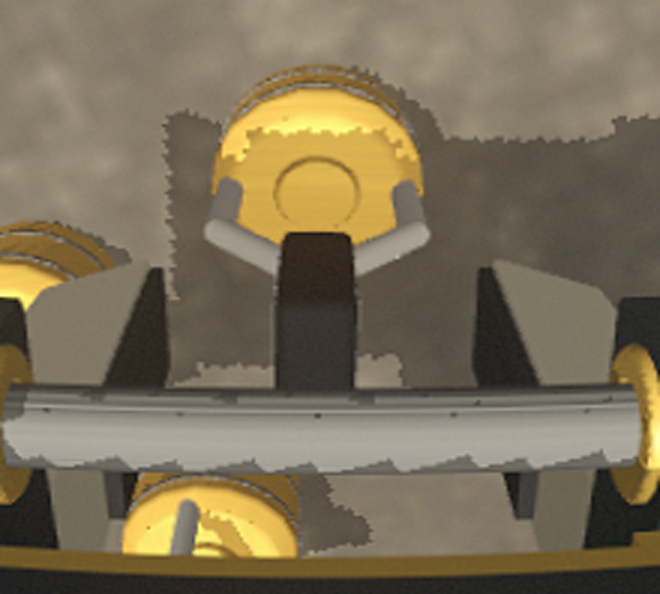

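View pics/s8.png

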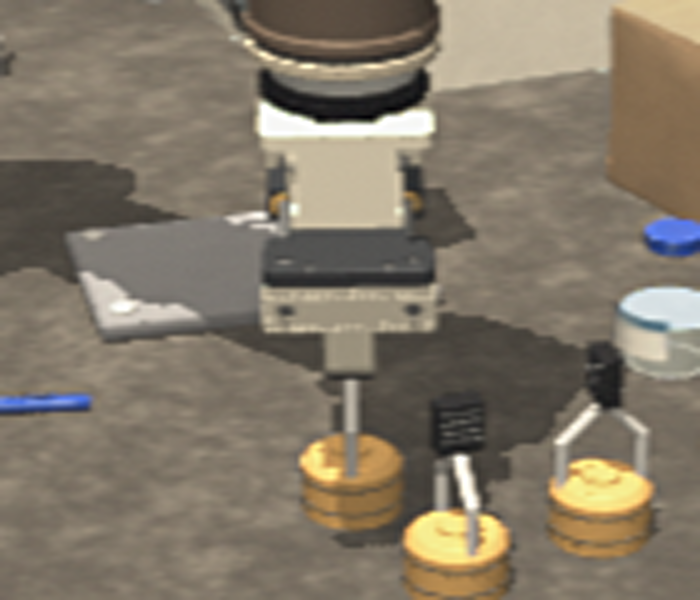

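```bash
python3 - <<'E'
from h import *
np.set_printoptions(precision=4,suppress=True)
im,W=cloud("side")
for v in range(302,322): print(v,W[v,341],W[v,345],im[v,343])
im,W=cloud("wrist")
for u in (252,256,262,266,270,384,390,394): print(u,[ (v,W[v,u].round(3).tolist()) for v in range(270,310,3)if W[v,u,2]>.09][:3])
E
```

```text
302 [ 0.4688 -0.3838  0.1896] [ 0.4772 -0.3858  0.1885] [155 145 125]
303 [ 0.4687 -0.384   0.1873] [ 0.4776 -0.3848  0.1853] [156 147 127]
304 [ 0.4699 -0.3813  0.1829] [ 0.4795 -0.3809  0.18  ] [175 163 140]
305 [ 0.4702 -0.3805  0.1798] [ 0.4788 -0.3823  0.1785] [171 161 138]
306 [ 0.4894 -0.338   0.1473] [ 0.4964 -0.3441  0.1489] [153 144 124]
307 [ 0.4886 -0.3395  0.1458] [ 0.4957 -0.3454  0.1472] [152 143 123]
308 [ 0.4878 -0.3412  0.1444] [ 0.4959 -0.345   0.1443] [153 144 124]
309 [ 0.4878 -0.3412  0.1418] [ 0.4954 -0.346   0.1424] [154 144 124]
310 [ 0.4884 -0.3398  0.1381] [ 0.4973 -0.3417  0.1367] [153 144 124]
311 [ 0.4878 -0.341   0.1363] [ 0.4963 -0.3439  0.1356] [153 143 123]
312 [ 0.4876 -0.3414  0.134 ] [ 0.4968 -0.3427  0.1321] [154 145 125]
313 [ 0.4891 -0.338   0.1288] [ 0.4965 -0.3433  0.1298] [154 145 124]
314 [ 0.4882 -0.34    0.1276] [ 0.4963 -0.3437  0.1276] [149 140 120]
315 [ 0.4909 -0.3339  0.1205] [ 0.4971 -0.3419  0.1236] [124 117 102]
316 [ 0.5019 -0.3093  0.0999] [ 0.5114 -0.3109  0.0981] [76 72 65]
317 [ 0.5015 -0.3101  0.0977] [ 0.5106 -0.3125  0.096
[... 374 characters left out ...]
 -0.327, 0.128])]
256 [(282, [0.487, -0.326, 0.122]), (285, [0.488, -0.326, 0.125]), (288, [0.488, -0.325, 0.129])]
262 [(279, [0.489, -0.325, 0.117]), (282, [0.489, -0.324, 0.122]), (285, [0.488, -0.323, 0.127])]
266 [(279, [0.489, -0.323, 0.118]), (282, [0.489, -0.322, 0.122]), (285, [0.49, -0.322, 0.122])]
270 [(279, [0.491, -0.322, 0.115]), (282, [0.491, -0.321, 0.118]), (285, [0.491, -0.321, 0.121])]
384 [(279, [0.512, -0.274, 0.116]), (282, [0.512, -0.274, 0.119]), (285, [0.512, -0.275, 0.122])]
390 [(279, [0.512, -0.271, 0.119]), (282, [0.511, -0.272, 0.123]), (285, [0.511, -0.272, 0.126])]
394 [(279, [0.512, -0.269, 0.119]), (282, [0.513, -0.27, 0.121]), (285, [0.512, -0.27, 0.125])]
```

```bash
python3 -m crank '[[[0,0,0.4],0,120],[[0,0,0.5],0,150],[[0,0,0],0,200],[[0,0,0],0,255],[[0,0,0],0,255]]' 45
```

```text
clock: 10.1
position: [0.5096, -0.3033, 0.0716]
ee_rot: [0.653, 3.073, -0.0]
force: [0.0, -0.3, -0.0]
width: 0.232
```

```bash
python3 -m crank '[[[0,0,0],0,255],[[0,0,0],0,255],[[0,0,0],0,255],[[0,0,0],0,255],[[0,0,0],0,255]]' 45; python3 - <<'E'
from h import *
im,W=cloud("wrist");cv2.imwrite("pics/w9.png",cv2.resize(im[180:400,220:440,::-1],None,fx=3,fy=2.7,interpolation=cv2.INTER_CUBIC))
E
```

```text
clock: 10.6
position: [0.5097, -0.3034, 0.0716]
ee_rot: [0.653, 3.073, -0.0]
force: [0.9, -0.2, -0.3]
width: 0.129
```

View pics/w9.png

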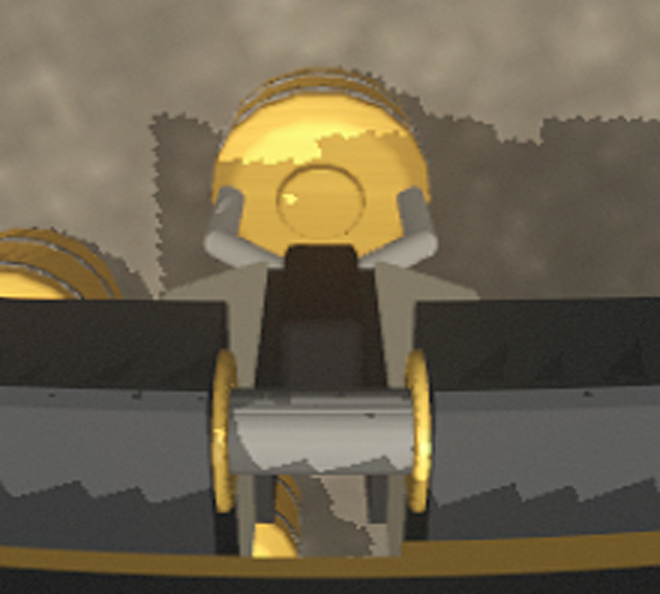

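```bash
python3 -m crank '[[[0,0,-0.5],0,255],[[0,0,-1],0,255],[[0,0,-2],0,255],[[0,0,-3],0,255],[[0,0,-3],0,255]]' 45
```

```text
clock: 11.15
position: [0.5086, -0.3026, 0.1674]
ee_rot: [-0.653, -3.071, -0.001]
force: [1.2, -0.2, -7.6]
width: 0.127
```

```bash
python3 -m crank '[[[0,0,-3],0,255],[[0,0,-2.4],0,255],[[0,0,-1],0,255],[[0,0,0],0,255],[[0,0,0],0,255]]' 45; python3 - <<'E'
from h import *
np.set_printoptions(precision=4,suppress=True)
im,W=cloud("wrist");cv2.imwrite("pics/w10.png",im[...,::-1])
k="balance"
im,W=cloud("top"); z=W[...,2]
R=(W[...,0]>.44)&(W[...,0]<.8)&(W[...,1]>-.12)&(W[...,1]<.05)
m=R&(z>.215)&(z<.26)&(W[...,0]<.6)
q=W[m]; f=np.polyfit(q[:,0],q[:,1],1); print('hook',len(q),f,np.degrees(np.arctan(f[0])),q.min(0))
im,W=cloud("side"); z=W[...,2]
R=(W[...,0]>.44)&(W[...,0]<.8)&(W[...,1]>-.12)&(W[...,1]<.05)
m=R&(z>.215)&(z<.26)&(W[...,0]<.6)
q=W[m]; f=np.polyfit(q[:,0],q[:,1],1); print('hook',len(q),f,np.degrees(np.arctan(f[0])),q.min(0))
E
```

```text
clock: 11.65
position: [0.5089, -0.3025, 0.2293]
ee_rot: [-0.652, -3.071, -0.001]
force: [-0.2, 0.2, -8.8]
width: 0.126
hook 103 [-0.1957  0.0662] -11.07134107948132 [ 0.4974 -0.0535  0.2225]
hook 88 [-0.1958  0.065 ] -11.075787816195158 [ 0.4961 -0.0538  0.2208]
```

View pics/w10.png

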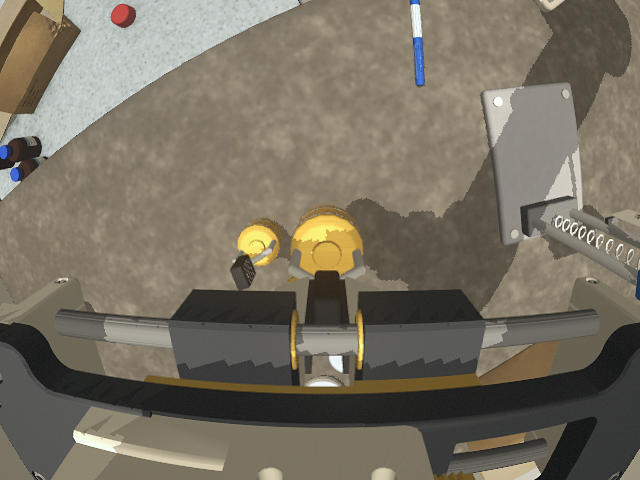

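```bash
python3 -m crank '[[[0,0,0],-6.5,255],[[0,0,0],-6.4,255],[[2,0,0],0,255],[[2,2,0],0,255],[[1,3,0],0,255]]' 45
```

```text
clock: 12.3
position: [0.4671, -0.2461, 0.2296]
ee_rot: [-0.311, -3.124, 0.001]
force: [0.0, 1.0, -7.6]
width: 0.129
```

```bash
python3 - <<'E'
from h import *
s=monitor.observe();p=s['position'];R=Ro.from_rotvec(s['ee_rot']).as_matrix()
print(s['clock'],p,np.degrees(np.arctan2(R[0,1],R[1,1])))
print((np.array([.4513,-.0227,.2296])-p)@R*100)
E
```

```text
12.3 [ 0.4670697  -0.24607029  0.22964366] 11.389066602064695
[ 5.95684298e+00  2.15857762e+01 -4.18436257e-03]
```

```bash
python3 -m crank '[[[1,3.2,0],0,255],[[1,3.6,0],0,255],[[1,3.6,0],0,255],[[1,3.2,0],0,255],[[1,3,0],0,255]]' 45
```

```text
clock: 12.8
position: [0.4522, -0.0704, 0.2299]
ee_rot: [-0.303, -3.126, -0.0]
force: [-0.3, -0.4, -8.1]
width: 0.125
```

```bash
python3 -m crank '[[[0.5,2.5,0],0,255],[[0.4,1.5,0],0,255],[[0,0.7,0],0,255],[[0,0,0],0,255],[[0,0,0],0,255]]' 45; python3 - <<'E'
from h import *
np.set_printoptions(precision=4,suppress=True)
s=monitor.observe();p=s['position'];R=Ro.from_rotvec(s['ee_rot']).as_matrix()
print(s['clock'],p,np.degrees(np.arctan2(R[0,1],R[1,1])))
print((np.array([.4513,-.0227,.2296])-p)@R*100)
for c in("wrist","side"):
    im,W=cloud(c);cv2.imwrite(f"pics/{c}11.png",im[...,::-1] if c=="wrist" else cv2.resize(im[150:350,230:400,::-1],None,fx=4,fy=3,interpolation=cv2.INTER_CUBIC))
    z=W[...,2]
    m=(abs(W[...,0]-.55)<.05)&(W[...,1]>-.12)&(W[...,1]<.05)&(z>.215)&(z<.26)
    q=W[m]; f=np.polyfit(q[:,0],q[:,1],1);print(c,len(q),f,q.min(0))
E
```

```text
clock: 13.3
position: [0.4532, -0.0253, 0.2304]
ee_rot: [-0.305, -3.127, 0.001]
force: [0.3, -0.6, -8.2]
width: 0.132
13.3 [ 0.4532 -0.0253  0.2304] 11.159188278741032
[0.234  0.2223 0.0768]
wrist 329 [-0.167   0.0545] [ 0.5072 -0.0383  0.223 ]
side 105 [-0.2043  0.0698] [ 0.5011 -0.0562  0.2194]
```

View pics/wrist11.png

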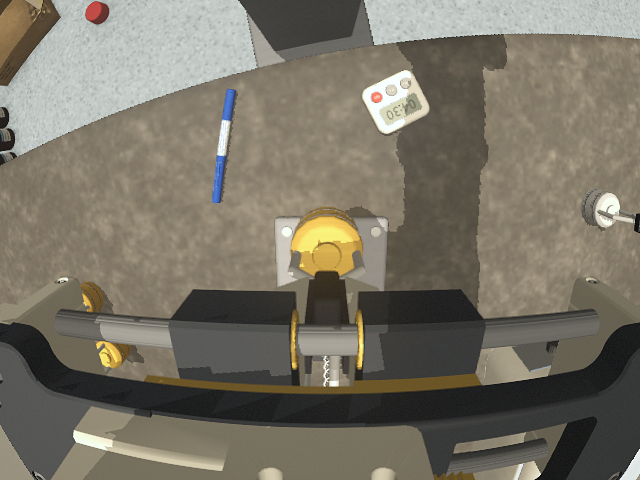

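View pics/side11.png

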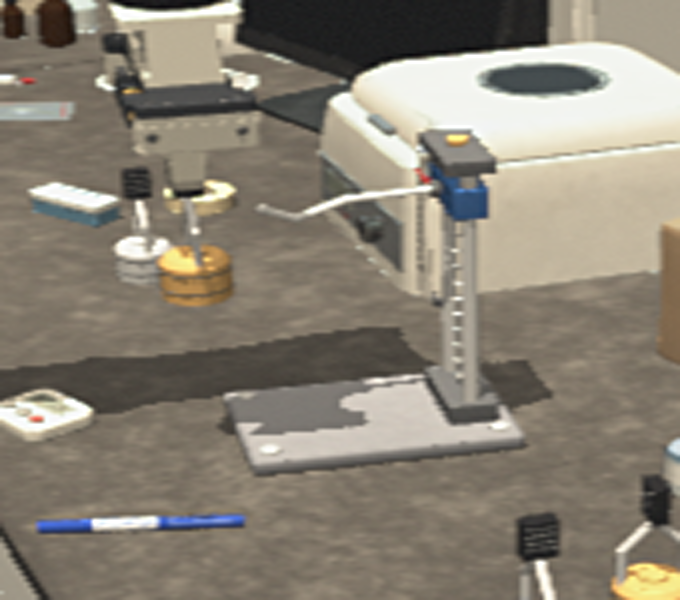

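```bash
python3 -m crank '[[[-0.6,0.15,0],0,255],[[-1,0,0],0,255],[[-1,0,0],0,255],[[-0.5,0,0],0,255],[[0,0,0],0,255]]' 45; python3 - <<'E'
from h import *
np.set_printoptions(precision=4,suppress=True)
s=monitor.observe();p=s['position'];print(p,s['force'])
for c in("wrist","side","top"):
    im,W=cloud(c);cv2.imwrite(f"pics/{c}12.png",im[...,::-1] if c=="wrist" else cv2.resize(im[170:290,240:360,::-1],None,fx=5,fy=5,interpolation=cv2.INTER_CUBIC) if c=="side" else cv2.resize(im[210:310,270:370,::-1],None,fx=6,fy=6))
E
```

```text
clock: 13.9
position: [0.4849, -0.0291, 0.2304]
ee_rot: [0.304, 3.127, -0.002]
force: [-0.6, -1.0, -8.3]
width: 0.127
[ 0.4849 -0.0291  0.2304] [-0.6144 -0.9907 -8.3281]
```

View pics/side12.png

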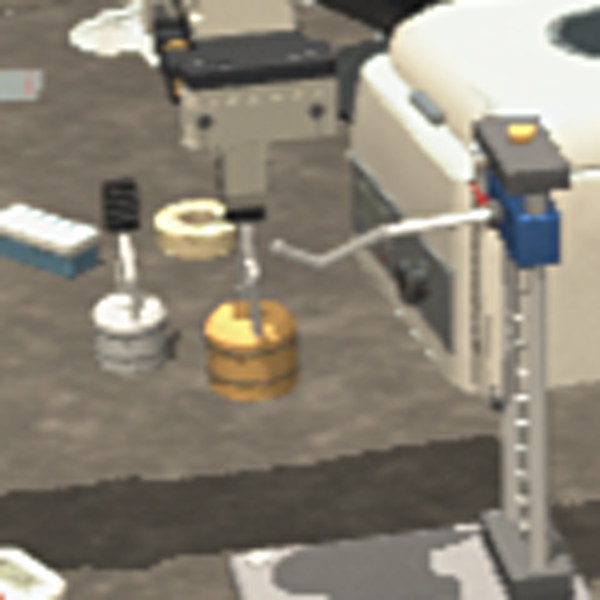

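View pics/wrist12.png

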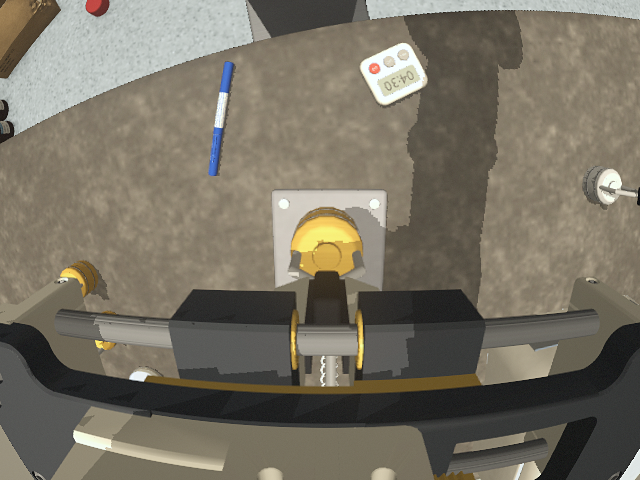

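```bash
python3 -m crank '[[[-0.6,0,0],0,255],[[-1,0,0],0,255],[[-1,0,0],0,255],[[-0.7,0,0],0,255],[[-0.3,0,0],0,255]]' 45; python3 - <<'E'
from h import *
np.set_printoptions(precision=4,suppress=True)
s=monitor.observe();p=s['position'];print(p,s['force'])
for c in("wrist","side"):
    im,W=cloud(c);cv2.imwrite(f"pics/{c}13.png",im[180:400,220:440,::-1].repeat(3,0).repeat(3,1)[:600] if c=="wrist" else cv2.resize(im[170:290,240:360,::-1],None,fx=5,fy=5,interpolation=cv2.INTER_CUBIC))
E
```

```text
clock: 14.55
position: [0.5203, -0.0359, 0.2304]
ee_rot: [0.304, 3.127, -0.001]
force: [-0.7, -0.5, -7.7]
width: 0.13
[ 0.5203 -0.0359  0.2304] [-0.7269 -0.5322 -7.6552]
```

View pics/side13.png

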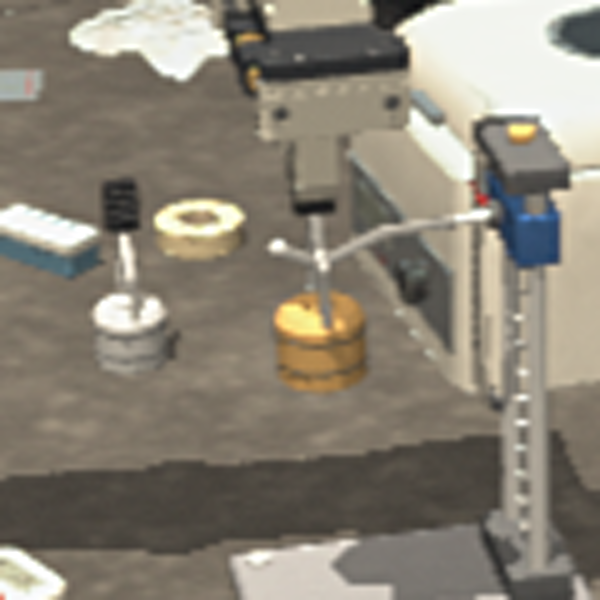

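View pics/wrist13.png

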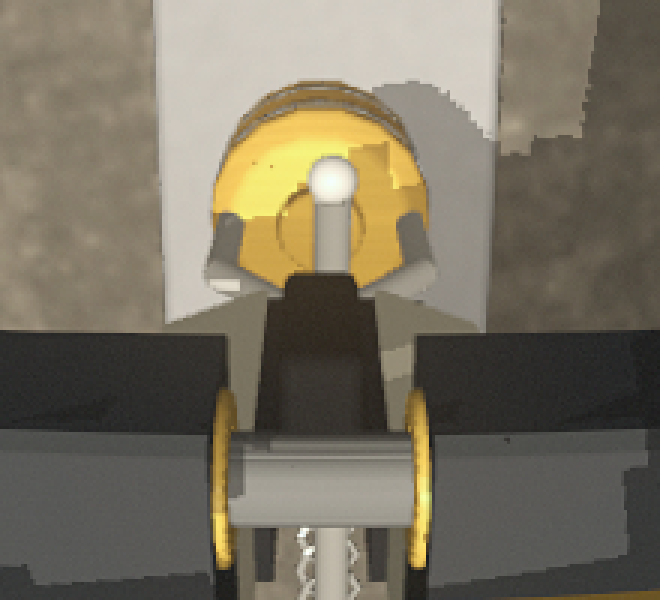

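```bash
python3 -m crank '[[[0,0.15,0.2],0,255],[[0,0,0.4],0,255],[[0,0,0.4],0,255],[[0,0,0.3],0,255],[[0,0,0.2],0,255]]' 45
```

```text
clock: 15.15
position: [0.5192, -0.034, 0.2151]
ee_rot: [-0.303, -3.126, -0.0]
force: [0.1, 0.1, -8.1]
width: 0.128
```

```bash
python3 -m crank '[[[0,0,0.2],0,255],[[0,0,0.2],0,255],[[0,0,0.2],0,255],[[0,0,0.2],0,255],[[0,0,0.2],0,255]]' 45; python3 - <<'E'
from h import *
np.set_printoptions(precision=4,suppress=True)
s=monitor.observe();p=s['position'];print(p,s['force'])
for c in("wrist","side"):
    im,W=cloud(c);cv2.imwrite(f"pics/{c}14.png",im[180:400,220:440,::-1].repeat(3,0).repeat(3,1)[:600] if c=="wrist" else cv2.resize(im[170:290,240:360,::-1],None,fx=5,fy=5,interpolation=cv2.INTER_CUBIC))
E
```

```text
clock: 15.65
position: [0.5197, -0.034, 0.2055]
ee_rot: [0.303, 3.127, 0.0]
force: [0.7, 0.9, -6.5]
width: 0.127
[ 0.5197 -0.034   0.2055] [ 0.6755  0.8821 -6.4537]
```

View pics/side14.png

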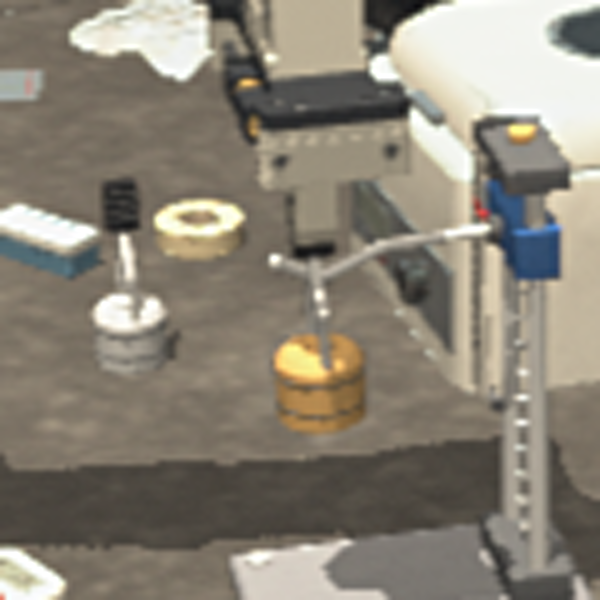

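View pics/wrist14.png

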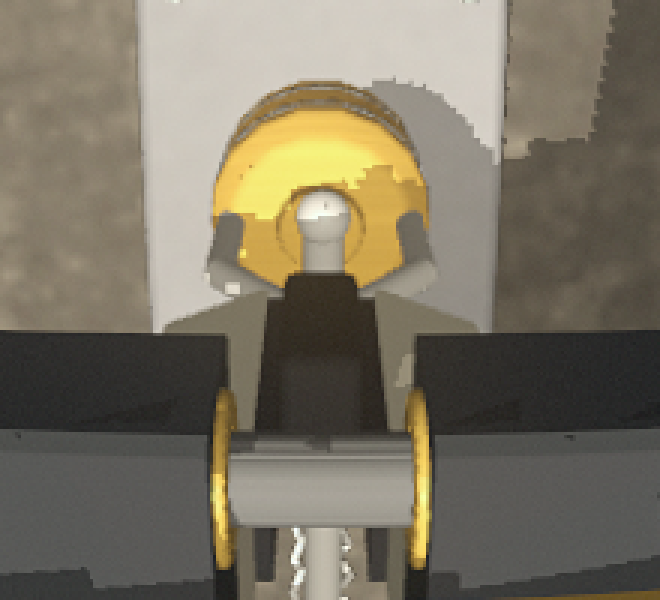

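```bash
python3 -m crank '[[[0,0,0.2],0,255],[[0,0,0.2],0,255],[[0,0,0.2],0,255],[[0,0,0.2],0,255],[[0,0,0.2],0,255]]' 45
```

```text
clock: 16.25
position: [0.5197, -0.034, 0.1955]
ee_rot: [0.303, 3.127, 0.0]
force: [0.8, 1.9, -6.0]
width: 0.126
```

```bash
python3 -m crank '[[[0,0,0.2],0,255],[[0,0,0.2],0,255],[[0,0,0.2],0,255],[[0,0,0.2],0,255],[[0,0,0.2],0,255]]' 45; python3 - <<'E'
from h import *
np.set_printoptions(precision=4,suppress=True)
s=monitor.observe();p=s['position'];print(p,s['force'])
im,W=cloud("side");z=W[...,2]
m=(abs(W[...,0]-.58)<.02)&(abs(W[...,1]+.048)<.02)&(z>.1)&(z<.27)
print(m.sum(),np.median(W[m],0))
m=(W[...,0]>.49)&(W[...,0]<.506)&(abs(W[...,1]+.032)<.012)&(z>.1)&(z<.27)
print(m.sum(),np.median(W[m],0) if m.any() else '')
cv2.imwrite("pics/side15.png",cv2.resize(im[170:290,240:360,::-1],None,fx=5,fy=5,interpolation=cv2.INTER_CUBIC))
E
```

```text
clock: 16.75
position: [0.5197, -0.034, 0.1855]
ee_rot: [0.303, 3.127, 0.0]
force: [1.4, 0.7, -4.6]
width: 0.13
[ 0.5197 -0.034   0.1855] [ 1.351   0.7298 -4.5884]
41 [ 0.5806 -0.0489  0.2117]
65 [ 0.498  -0.0368  0.1494]
```

View pics/side15.png

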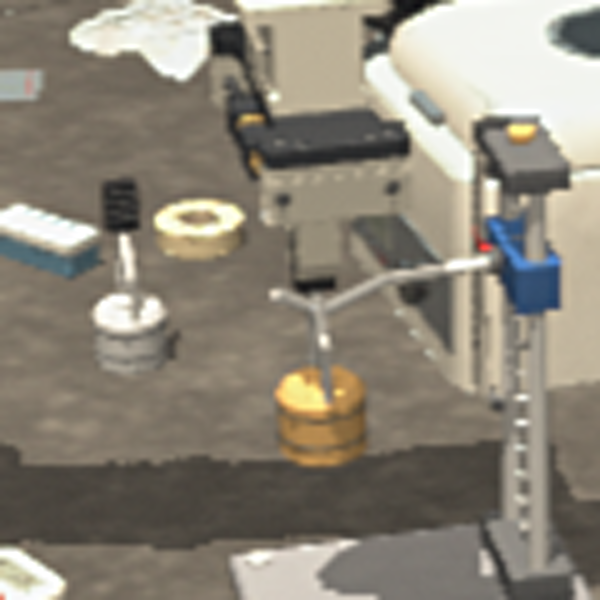

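```bash
python3 -m crank '[[[0,0,0.2],0,255],[[0,0,0.2],0,255],[[0,0,0.2],0,255],[[0,0,0.2],0,255],[[0,0,0.2],0,255]]' 45
```

```text
clock: 17.3
position: [0.5197, -0.0341, 0.1755]
ee_rot: [0.303, 3.127, 0.0]
force: [2.9, 1.8, -3.7]
width: 0.125
```

```bash
python3 -m crank '[[[0,0,0.2],0,255],[[0,0,0.2],0,255],[[0,0,0.2],0,255],[[0,0,0.2],0,255],[[0,0,0.2],0,255]]' 45
```

```text
clock: 17.8
position: [0.5197, -0.034, 0.1655]
ee_rot: [0.303, 3.127, 0.0]
force: [1.7, 2.6, -3.3]
width: 0.125
```

```bash
python3 -m crank '[[[0,0,0.2],0,255],[[0,0,0.2],0,255],[[0,0,0.2],0,255],[[0,0,0.2],0,255],[[0,0,0.2],0,255]]' 45
```

```text
clock: 18.3
position: [0.5197, -0.034, 0.1555]
ee_rot: [0.303, 3.127, 0.0]
force: [2.5, 2.1, -2.9]
width: 0.13
```

```bash
for i in 1; do python3 -m crank '[[[0,0,0],0,255]]' 45; done; python3 -m crank '[[[0,0,0],0,255]]' 45;python3 -m crank '[[[0,0,0],0,255]]' 45; python3 -m crank '[[[0,0,0],0,255]]' 45;python3 -m crank '[[[0,0,0],0,255]]' 45;python3 -m crank '[[[0,0,0],0,255]]' 45
```

```text
clock: 18.4
position: [0.5197, -0.034, 0.1554]
ee_rot: [0.303, 3.127, 0.0]
force: [2.9, 3.0, -1.6]
width: 0.127
clock: 18.5
position: [0.5197, -0.034, 0.1556]
ee_rot: [0.303, 3.127, 0.0]
force: [2.5, 3.3, -1.1]
width: 0.13
clock: 18.6
position: [0.5197, -0.034, 0.1556]
ee_rot: [0.303, 3.127, 0.0]
force: [3.1, 3.3, -2.5]
width: 0.128
clock: 18.7
position: [0.5197, -0.034, 0.1557]
ee_rot: [0.303, 3.127, 0.0]
force: [3.4, 3.2, -1.9]
width: 0.125
clock: 18.8
position: [0.5196, -0.034, 0.1556]
ee_rot: [0.303, 3.127, 0.0]
force: [3.5, 1.9, -0.2]
width: 0.128
clock: 18.9
position: [0.5196, -0.034, 0.1556]
ee_rot: [0.303, 3.127, 0.0]
force: [2.0, 2.9, -2.0]
width: 0.126
```

```bash
python3 -m crank '[[[-0.03,0.04,0],0,255],[[-0.03,0.04,0],0,255],[[-0.03,0.04,0],0,255]]' 45;python3 -m crank '[[[0,0,0],0,255]]' 45; python3 -m crank '[[[0,0,0],0,255]]' 45;python3 -m crank '[[[0,0,0],0,255]]' 45;python3 - <<'E'
from h import *
im,W=cloud("wrist");cv2.imwrite("pics/wrist16.png",im[180:400,220:440,::-1].repeat(3,0).repeat(3,1)[:600])
im,W=cloud("side");cv2.imwrite("pics/side16.png",cv2.resize(im[190:310,240:360,::-1],None,fx=5,fy=5,interpolation=cv2.INTER_CUBIC))
E
```

```text
clock: 19.2
position: [0.5199, -0.0337, 0.1553]
ee_rot: [-0.304, -3.126, 0.001]
force: [-0.5, -0.4, -1.6]
width: 0.123
clock: 19.3
position: [0.5199, -0.0337, 0.1553]
ee_rot: [-0.304, -3.126, 0.001]
force: [-0.1, -0.5, -2.0]
width: 0.129
clock: 19.4
position: [0.52, -0.0336, 0.1553]
ee_rot: [-0.304, -3.126, 0.001]
force: [-0.6, -0.3, -2.7]
width: 0.13
clock: 19.5
position: [0.5201, -0.0336, 0.1554]
ee_rot: [-0.304, -3.126, 0.001]
force: [-0.5, -0.8, -1.5]
width: 0.124
```

View pics/wrist16.png

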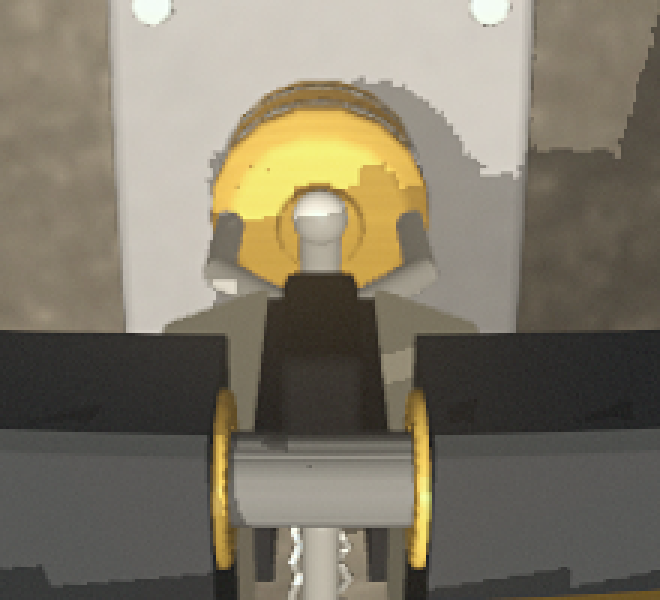

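View pics/side16.png

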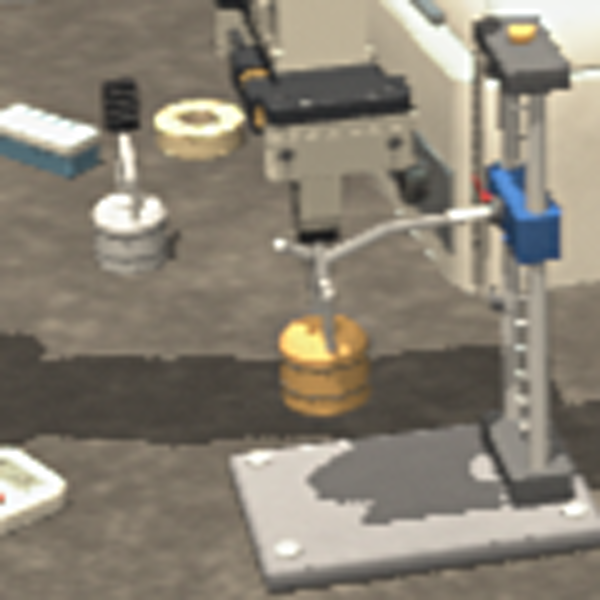

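```bash
python3 -m crank '[[[0,0,0.2],0,255],[[0,0,0.2],0,255],[[0,0,0.2],0,255],[[0,0,0.2],0,255],[[0,0,0.2],0,255]]' 45;python3 -m crank '[[[0,0,0.2],0,255],[[0,0,0.2],0,255],[[0,0,0.1],0,255],[[0,0,0],0,255],[[0,0,0],0,255]]' 45;python3 -m crank '[[[0,0,0],0,255]]' 45; python3 -m crank '[[[0,0,0],0,255]]' 45;python3 -m crank '[[[0,0,0],0,255]]' 45;python3 -m crank '[[[0,0,0],0,255]]' 45; python3 -m crank '[[[0,0,0],0,255]]' 45;python3 -m crank '[[[0,0,0],0,255]]' 45
```

```text
clock: 20.1
position: [0.5204, -0.0335, 0.1453]
ee_rot: [-0.304, -3.126, 0.001]
force: [-3.3, -3.7, -1.4]
width: 0.13
clock: 20.6
position: [0.5205, -0.0334, 0.1404]
ee_rot: [-0.304, -3.127, 0.001]
force: [-4.1, -3.8, 0.2]
width: 0.125
clock: 20.7
position: [0.5205, -0.0334, 0.1405]
ee_rot: [-0.304, -3.127, 0.0]
force: [-3.2, -4.2, -0.6]
width: 0.127
clock: 20.8
position: [0.5205, -0.0334, 0.1405]
ee_rot: [-0.304, -3.127, 0.0]
force: [-2.7, -4.0, -1.1]
width: 0.127
clock: 20.9
position: [0.5206, -0.0334, 0.1405]
ee_rot: [-0.304, -3.127, 0.0]
force: [-3.0, -4.2, -0.1]
width: 0.127
clock: 21.0
position: [0.5205, -0.0334, 0.1405]
ee_rot: [-0.304, -3.127, 0.001]
force: [-3.2, -4.1, -0.1]
width: 0.129
clock: 21.1
position: [0.5205, -0.0334, 0.1405]
ee_rot: [-0.304, -3.127, 0.0]
force: [-4.0, -3.5, 0.0]
width: 0.131
clock: 21.2
position: [0.5206, -0.0334, 0.1405]
ee_rot: [-0.304, -3.127, 0.0]
force: [-2.8, -4.1, -0.0]
width: 0.123
```

```bash
python3 -m crank '[[[0.03,-0.04,0],0,255],[[0.03,-0.04,0],0,255],[[0.01,-0.03,0],0,255]]' 45;python3 -m crank '[[[0,0,0],0,255]]' 45; python3 -m crank '[[[0,0,0],0,255]]' 45;python3 -m crank '[[[0,0,0],0,255]]' 45;python3 -m crank '[[[0,0,0],0,255]]' 45; python3 -m crank '[[[0,0,0],0,255]]' 45;python3 -m crank '[[[0,0,0],0,255]]' 45;python3 - <<'E'
from h import *
np.set_printoptions(precision=4,suppress=True)
im,W=cloud("wrist");cv2.imwrite("pics/wrist17.png",im[180:400,220:440,::-1].repeat(3,0).repeat(3,1)[:600])
im,W=cloud("side");cv2.imwrite("pics/side17.png",cv2.resize(im[190:310,240:360,::-1],None,fx=5,fy=5,interpolation=cv2.INTER_CUBIC))
z=W[...,2]
m=(abs(W[...,0]-.58)<.02)&(abs(W[...,1]+.048)<.02)&(z>.1)&(z<.27)
print(m.sum(),np.median(W[m],0))
E
```

```text
clock: 21.5
position: [0.5204, -0.0336, 0.1407]
ee_rot: [0.303, 3.126, 0.001]
force: [0.2, -1.6, 0.1]
width: 0.127
clock: 21.6
position: [0.5204, -0.0336, 0.1408]
ee_rot: [0.303, 3.126, 0.001]
force: [-0.2, -1.4, -0.1]
width: 0.13
clock: 21.7
position: [0.5203, -0.0336, 0.1407]
ee_rot: [0.303, 3.126, 0.001]
force: [0.1, -1.0, -0.3]
width: 0.128
clock: 21.8
position: [0.5203, -0.0336, 0.1407]
ee_rot: [0.303, 3.126, 0.001]
force: [1.3, 0.3, -0.8]
width: 0.129
clock: 21.9
position: [0.5203, -0.0336, 0.1407]
ee_rot: [0.303, 3.126, 0.001]
force: [1.0, 0.1, 0.0]
width: 0.126
clock: 22.0
position: [0.5203, -0.0337, 0.1407]
ee_rot: [0.303, 3.126, 0.001]
force: [2.6, 0.2, 0.5]
width: 0.129
clock: 22.1
position: [0.5202, -0.0336, 0.1407]
ee_rot: [0.303, 3.126, 0.001]
force: [2.3, 1.1, -1.1]
width: 0.128
38 [ 0.5798 -0.0488  0.1683]
```

View pics/wrist17.png

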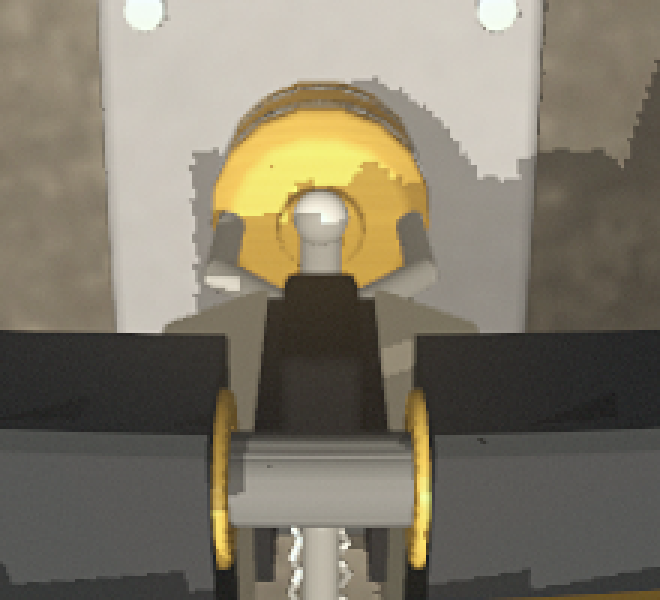

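View pics/side17.png

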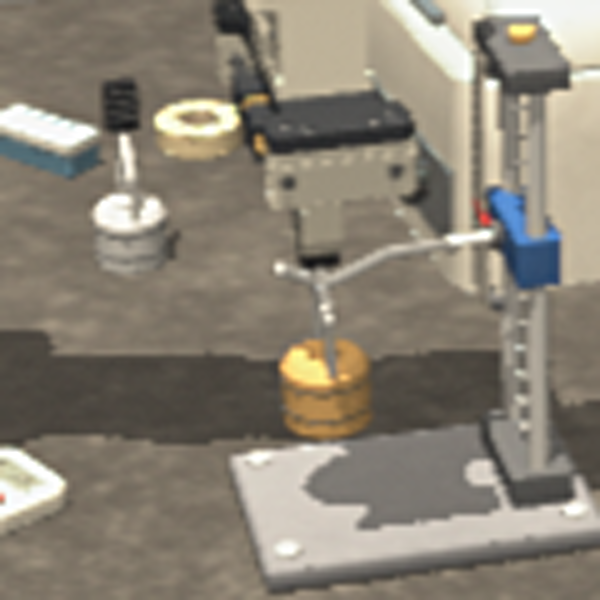

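```bash
python3 -m crank '[[[0,0.0,0.1],0,255],[[0,0,0.1],0,255],[[0,0,0.1],0,255],[[0,0,0],0,255],[[0,0,0],0,255]]' 10;python3 -m crank '[[[0,0,0],0,255]]' ; python3 -m crank '[[[0,0,0],0,255]]' ;python3 -m crank '[[[0,0,0],0,255]]' ;python3 -m crank '[[[0,0,0],0,255]]' ; python3 -m crank '[[[0,0,0],0,255]]' ;python3 -m crank '[[[0,0,0],0,255]]' ; python3 -m crank '[[[0,0,0],0,255]]' ;python3 -m crank '[[[0,0,0],0,255]]' ;python3 -m crank '[[[0,0,0],0,255]]' ;python3 -m crank '[[[0,0,0],0,255]]' ;python3 -m crank '[[[0,0,0],0,255]]' ;python3 -m crank '[[[0,0,0],0,255]]' 
```

```text
clock: 22.7
position: [0.52, -0.0338, 0.1376]
ee_rot: [0.303, 3.126, 0.0]
force: [4.7, 3.0, 0.7]
width: 0.129
clock: 22.8
position: [0.52, -0.0338, 0.1376]
ee_rot: [0.303, 3.126, 0.0]
force: [4.7, 2.5, 0.1]
width: 0.128
clock: 22.9
position: [0.52, -0.0339, 0.1376]
ee_rot: [0.303, 3.126, 0.0]
force: [3.4, 2.5, 0.2]
width: 0.135
clock: 23.0
position: [0.52, -0.0339, 0.1376]
ee_rot: [0.303, 3.126, 0.0]
force: [4.5, 4.1, 0.5]
width: 0.133
clock: 23.1
position: [0.52, -0.0338, 0.1377]
ee_rot: [0.303, 3.126, 0.0]
force: [4.4, 2.1, 0.8]
width: 0.129
clock: 23.2
position: [0.52, -0.0338, 0.1376]
ee_rot: [0.303, 3.126, 0.0]
force: [3.8, 3.3, -0.1]
width: 0.13
clock: 23.3
position: [0.52, -0.0338, 0.1376]
ee_rot: [0.303, 3.126, 0.0]
force: [4.5, 2.6, 0.5]
width: 0.13
clock: 23.4
position: [0.52, -0.0338, 0.1377]
ee_rot: [0.303, 3.126, 0.0]
force: [4.0, 3.1, -0.1]
width: 0.131
clock: 23.5
position: [0.52, -0.0338, 0.1376]
ee_rot: [0.303, 3.126, 0.0]
force: [4.3, 3.4, 0.5]
width: 0.131
clock: 23.6
position: [0.52, -0.0338, 0.1376]
ee_rot: [0.303, 3.126, 0.0]
force: [4.5, 3.1, 0.5]
width: 0.132
clock: 23.7
position: [0.5201, -0.0338, 0.1377]
ee_rot: [0.303, 3.126, 0.0]
force: [4.1, 3.2, 1.0]
width: 0.13
clock: 23.8
position: [0.52, -0.0338, 0.1376]
ee_rot: [0.303, 3.126, 0.0]
force: [4.1, 2.3, -0.2]
width: 0.127
clock: 23.9
position: [0.52, -0.0338, 0.1377]
ee_rot: [0.303, 3.126, 0.0]
force: [4.1, 2.7, 0.7]
width: 0.131
```

```bash
python3 -m crank '[[[-0.03,0.03,-0.02],0,255],[[-0.03,0.03,-0.02],0,255]]';python3 -m crank '[[[0,0,-0.02],0,255]]' ; python3 -m crank '[[[0,0,0],0,255]]' ;python3 -m crank '[[[0,0,0],0,255]]' ;python3 -m crank '[[[0,0,0],0,255]]' ; python3 -m crank '[[[0,0,0],0,255]]' 
```

```text
clock: 24.1
position: [0.5201, -0.0337, 0.1379]
ee_rot: [-0.304, -3.126, 0.0]
force: [2.2, 1.8, 0.2]
width: 0.131
clock: 24.2
position: [0.5201, -0.0338, 0.138]
ee_rot: [-0.304, -3.126, 0.0]
force: [1.7, 0.1, 0.2]
width: 0.13
clock: 24.3
position: [0.5201, -0.0337, 0.1381]
ee_rot: [-0.304, -3.126, 0.0]
force: [2.9, 0.9, 1.1]
width: 0.13
clock: 24.4
position: [0.5201, -0.0337, 0.138]
ee_rot: [-0.304, -3.126, 0.0]
force: [2.0, 1.0, -0.1]
width: 0.131
clock: 24.5
position: [0.5201, -0.0337, 0.138]
ee_rot: [-0.304, -3.126, 0.0]
force: [2.0, 0.7, 0.0]
width: 0.127
clock: 24.6
position: [0.5202, -0.0337, 0.138]
ee_rot: [-0.304, -3.126, 0.0]
force: [2.4, 0.1, -0.1]
width: 0.127
```

```bash
python3 -m crank '[[[-0.03,0.0,0],0,255],[[-0.02,0,0],0,255]]' 5;python3 -m crank '[[[0,0,0],0,255]]' ; python3 -m crank '[[[0,0,0],0,255]]' ;python3 -m crank '[[[0,0,0],0,255]]'
```

```text
clock: 24.8
position: [0.5203, -0.0337, 0.1379]
ee_rot: [-0.304, -3.126, 0.0]
force: [-0.6, 0.3, 0.3]
width: 0.131
clock: 24.9
position: [0.5203, -0.0337, 0.1379]
ee_rot: [-0.304, -3.126, 0.0]
force: [-0.1, -0.2, -0.8]
width: 0.136
clock: 25.0
position: [0.5203, -0.0337, 0.1379]
ee_rot: [-0.304, -3.126, 0.0]
force: [-1.2, -0.1, 0.5]
width: 0.132
clock: 25.1
position: [0.5204, -0.0337, 0.1379]
ee_rot: [-0.304, -3.126, 0.0]
force: [-1.4, 0.1, 0.3]
width: 0.129
```

Forces are close to zero in all directions, so I'll release.

```bash
python3 -m crank '[[[0,0,0],0,222],[[0,0,0],0,218],[[0,0,0],0,214],[[0,0,0],0,208],[[0,0,0],0,200]]' 5;  python3 - <<'E'
from h import *
np.set_printoptions(precision=4,suppress=True)
s=monitor.observe();print(s['width'],s['force'])
im,W=cloud("wrist");cv2.imwrite("pics/wrist18.png",im[180:400,220:440,::-1].repeat(3,0).repeat(3,1)[:600])
im,W=cloud("side");cv2.imwrite("pics/side18.png",cv2.resize(im[190:310,240:360,::-1],None,fx=5,fy=5,interpolation=cv2.INTER_CUBIC))
z=W[...,2]
m=(abs(W[...,0]-.58)<.02)&(abs(W[...,1]+.048)<.02)&(z>.1)&(z<.27)
print(m.sum(),np.median(W[m],0))
E
```

```text
clock: 25.6
position: [0.5211, -0.0337, 0.1382]
ee_rot: [0.304, 3.127, 0.0]
force: [0.2, -0.7, 0.4]
width: 0.205
0.20487855361789944 [ 0.1621 -0.7348  0.4204]
41 [ 0.5795 -0.048   0.167 ]
```

View pics/wrist18.png

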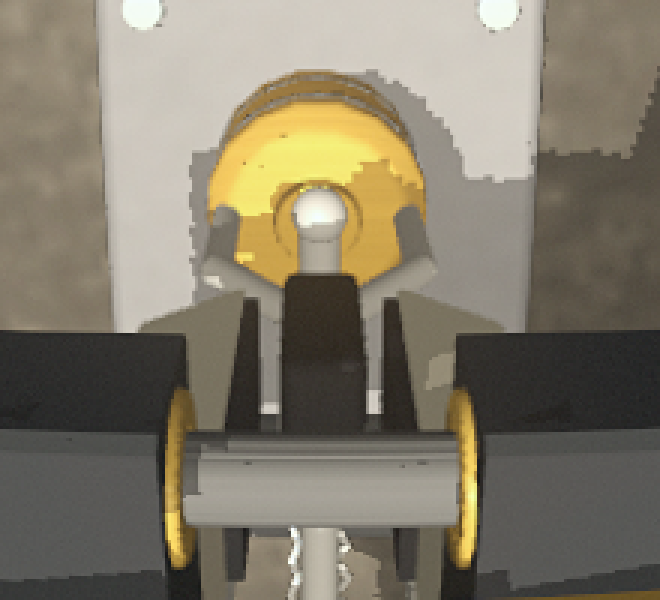

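View pics/side18.png

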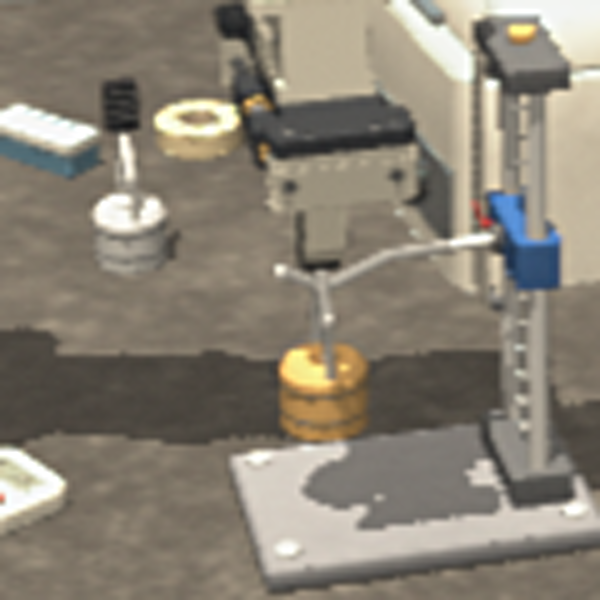

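```bash
python3 -m crank '[[[0,0,0],0,180],[[0,0,0],0,160],[[0,0,0],0,160],[[0,0,-0.3],0,160],[[0,0,-1],0,160]]' 5; python3 -m crank '[[[0,0,-1.5],0,160],[[0,0,-2],0,160],[[0,0,-3],0,160],[[0,0,-3],0,160],[[0,0,-3],0,160]]' 5
```

```text
clock: 26.2
position: [0.5203, -0.0336, 0.1509]
ee_rot: [-0.304, -3.125, 0.001]
force: [0.8, -0.1, -0.6]
width: 0.371
clock: 26.7
position: [0.5208, -0.0339, 0.2782]
ee_rot: [0.304, 3.126, 0.0]
force: [0.6, 0.9, 0.4]
width: 0.37
```

```bash
python3 -m crank '[[[0,0,-3],0,160],[[0,0,-3],0,160],[[0,0,0],0,160],[[0,0,0],0,160],[[0,0,0],0,160]]' 5; python3 - <<'E'
from h import *
np.set_printoptions(precision=4,suppress=True)
s=monitor.observe();print(s['width'],s['force'])
for i in range(2):
    im,W=cloud("side");cv2.imwrite(f"pics/side19{i}.png",cv2.resize(im[170:420,240:480,::-1],None,fx=3,fy=2.4,interpolation=cv2.INTER_CUBIC))
    z=W[...,2]
    m=(abs(W[...,0]-.58)<.02)&(abs(W[...,1]+.048)<.02)&(z>.1)&(z<.27)
    print(m.sum(),np.median(W[m],0))
    m=(abs(W[...,0]-.52)<.04)&(abs(W[...,1]+.035)<.04)&(z>.05)&(z<.11)
    print(m.sum(),W[m].mean(0))
im,W=cloud("wrist");cv2.imwrite("pics/wrist19.png",im[...,::-1])
E
```

```text
clock: 27.2
position: [0.5204, -0.0336, 0.3356]
ee_rot: [-0.303, -3.126, -0.0]
force: [0.4, 0.3, -0.7]
width: 0.371
0.3713890115584765 [ 0.4107  0.2671 -0.6656]
40 [ 0.5806 -0.0479  0.166 ]
267 [ 0.5122 -0.0492  0.0922]
38 [ 0.5805 -0.0468  0.1664]
276 [ 0.5124 -0.0486  0.0926]
```

View pics/wrist19.png

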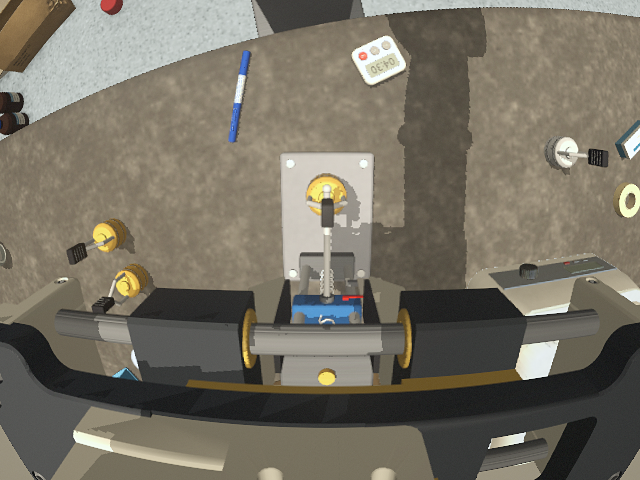

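View pics/side190.png

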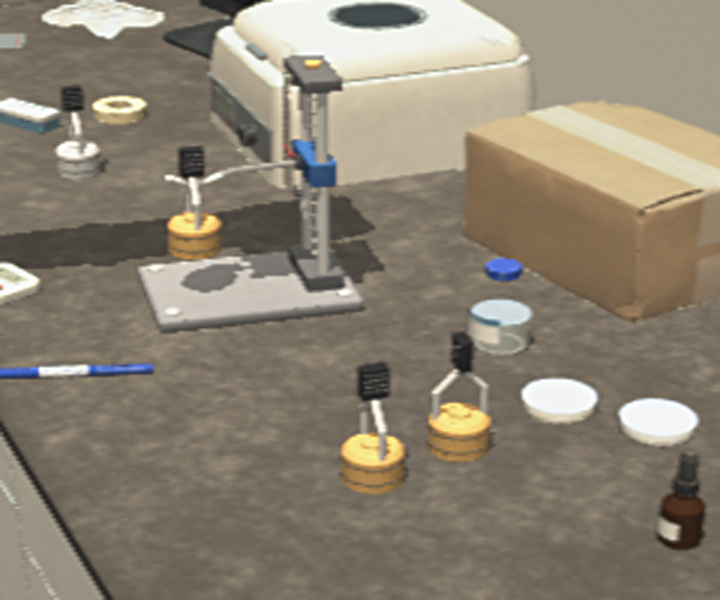

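```bash
for i in 1 ; do python3 -m crank '[[[0,0,0],0,160],[[0,0,0],0,160],[[0,0,0],0,160],[[0,0,0],0,160],[[0,0,0],0,160]]'; done;  python3 -m crank '[[[0,0,0],0,160],[[0,0,0],0,160],[[0,0,0],0,160],[[0,0,0],0,160],[[0,0,0],0,160]]'; python3 -m crank '[[[0,0,0],0,160],[[0,0,0],0,160],[[0,0,0],0,160],[[0,0,0],0,160],[[0,0,0],0,160]]'; python3 -m crank '[[[0,0,0],0,160],[[0,0,0],0,160],[[0,0,0],0,160],[[0,0,0],0,160],[[0,0,0],0,160]]'; python3 - <<'E'
from h import *
np.set_printoptions(precision=4,suppress=True)
prev=None
for i in range(5):
    im,W=cloud("side");z=W[...,2]
    m=(abs(W[...,0]-.52)<.04)&(abs(W[...,1]+.035)<.04)&(z>.05)&(z<.11)
    v,u=np.nonzero(m)
    print(m.sum(),W[m].mean(0),u.mean().round(2),v.mean().round(2), None if prev is None else np.abs(im[190:310,270:350].astype(int)-prev).mean().round(2))
    prev=im[190:310,270:350].astype(int)
im,W=cloud("top")
for n,(x,y) in dict(steel=(.5238,.3317)).items():
    m=(abs(W[...,0]-x)<.05)&(abs(W[...,1]-y)<.05)&(W[...,2]>.035)&(W[...,2]<.05);print(n,W[m].mean(0))
cv2.imwrite("pics/top20.png",cv2.resize(im[180:320,150:500,::-1],None,fx=2.2,fy=2.2))
E
```

```text
clock: 27.85
position: [0.5209, -0.0337, 0.3361]
ee_rot: [-0.304, -3.127, -0.0]
force: [0.0, -0.0, -0.6]
width: 0.373
clock: 28.35
position: [0.5209, -0.0337, 0.3361]
ee_rot: [-0.304, -3.127, -0.0]
force: [-0.0, 0.1, 0.2]
width: 0.37
clock: 28.85
position: [0.5209, -0.0336, 0.3361]
ee_rot: [0.303, 3.127, 0.0]
force: [-0.2, -0.4, 0.2]
width: 0.371
clock: 29.35
position: [0.521, -0.0336, 0.3361]
ee_rot: [0.303, 3.127, 0.0]
force: [-0.2, 0.5, -0.1]
width: 0.371
276 [ 0.5125 -0.0486  0.0927] 304.08 268.54 None
268 [ 0.5121 -0.0495  0.0923] 304.05 268.83 0.68
275 [ 0.5124 -0.0489  0.0926] 304.07 268.61 0.67
275 [ 0.5123 -0.0489  0.0926] 304.05 268.62 0.67
274 [ 0.5122 -0.0489  0.0926] 304.0 268.64 0.67
steel [0.5236 0.3322 0.0403]
```

View pics/top20.png

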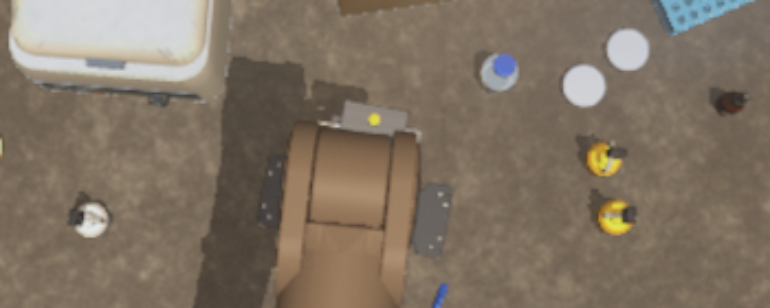

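The weight hangs still (no frame-to-frame change) and the bystanders haven't moved, so I'm handing the job in.

```bash
python3 -c "
from cell import workorder; print(workorder.sign_off())"
```

```text
the job is handed in; nothing more can be done
None
```

The brass weight that started farthest left is hanging on the spring balance's hook, still and untouched. I handed the job in at about 30 s on the clock.

**Picking up:** My first two tries closed just above the tab and gripped nothing; the weight did not move. The fingertips sit about 3 cm higher than the reported tool position. I saw this in the camera depth, went lower and the third grip held.

**Hanging:** I lowered the weight at about 20 mm/s until the vertical force on the tool was back at its unloaded level, then let go. The hook had dipped about 71 mm, against a stop at 105 mm. While lowering, the sideways force rose to about 5 N at times, so I nudged it to within about 1 N of zero before letting go.

**Last checks:**
- **Hook:** its height was the same before and after I let go, within 1–2 mm. I saw no snap or bounce in the pictures, but I did not measure its speed directly.
- **Weight:** it did not move between five pictures taken about 2 s after the gripper had moved clear.
- **Steel weight:** within 1 mm of where it started.
- **Bottle and dishes:** they look unmoved in the top picture; I did not measure them.
- **Gripper:** it is above the column and touching nothing.

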